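Open the egg warmer with the lid lifter

ROBOT

A 6-joint arm with a two-finger parallel gripper is mounted at the origin on the work surface. World frame = base frame: x ahead of the robot, y to its left, z up, the work surface at z = 0. Lengths are in m, angles in rad, forces in N, time in s.
With the tool pointing down it reaches from about 0.35 to 1 m from the base axis. Payload 7.1 kg.
Tool frame: the origin (TCP) lies midway between the tips of the shut fingers; the grasp point (between the pads) lies 19 mm behind it; z points along the fingers, x is the direction in which the jaws open and shut, and the axes are right-handed (so a half turn about z gives the same grasp; the last joint's range is limited). The gripper opens to 85 mm and grips with 20 to 120 N. Pads are 22 mm wide; open, the fingers measure 114 mm over their backs; the gripper's body (76 mm by 85 mm) begins 54 mm behind the grasp point. The pads swing forward as they close: fully open they stand 13 mm farther back than shut.
Start: joints at [1.201, 0.423, 1.63, -0, 1.089, -0.019], TCP at [0.215, 0.587, 0.231] pointing down, gripper open.
Joint ranges: [-3, 3], [-0.9, 2.11], [0.09, 2.58], [-1.31, 4.45], [0.11, 2.69], [-2.54, 2.54]. Speed limits (rad/s): [2.39, 2.39, 3.01, 3.14, 3.14, 3.14].

INTERFACE

Orientations are given as a unit quaternion [x, y, z, w].
In Python, from workcell import bot gives the robot as it stands. The module is installed in compiled form; this text tells all that it offers.
- The arm moves only by the tool move_arm, never from a script. Its argument "deltas" is text: rows parted by semicolons, each of 4 numbers parted by spaces: the shift along the tool's x, y, z in m, then the turn about the tool's z in rad. A call has 1 to 5 rows; each row is the pose to reach, as a shift and turn from the pose commanded when the call began, along the tool's axes at that moment; what a row does not reach only later rows make up. A row lasts 1/8 s, in which the tool goes at most 62.5 mm and 10.7 degrees, less where a joint would pass 70% of its speed; a pose out of reach is approached as far as the arm can. A call with a gripper value outside its range is refused whole. "grip" is the finger opening in m, from 0 to 0.0854, set as the call begins (left out, the last holds). The fingers move at their own pace and stop on an object; "newtons" is the grip in N (left out, the last holds). Time passes only in rows, so rows that repeat a pose let the fingers close. It gives the time, the measured TCP pose, the force and the opening at its end, in the units of the state.
- bot.get_obs(): the state, without advancing time (a new reading comes with each control period).
- bot.grab_frame(name): name is "side" or "top"; returns (picture, depth): 400x640x3 uint8, red, green, blue; 400x640 float32, m along the optical axis (not along the pixel's ray), 0 where there is no reading.
- bot.camera_model(name): a dict with "fx", "fy", "cx", "cy" (pixels), "R" (3x3) and "t" (3): a world point X has camera coordinates R X + t. Camera axes: x right, y down, z forward; pixel columns grow to the right and rows downward; lengths in m; the calibration is good to about 2 mm. A picture is of the moment at which its call begins. camera_model takes no time and is no camera call.
- bot.sign_off(): hands the job in, once; it reports no verdict.
Trained networks look in the newest picture that a camera, given by its name, has taken for a name from the list of things; names that differ only in an ending like _2 or _b are one class to them, and where a whole thing is asked for, a point or a joint stands for the part that bears it (a point fixed in the world has none). Each returns a list of dicts, best first, with "confidence" (0 to 1); they miss things now and then, are a little off and sometimes report something else, mostly with a low value. They report only what shows in the picture. A call takes as long as a camera call. They do not tell look-alikes from the thing itself.
- bot.trace(name, camera): "pixels" (400x640 bool, what is visible of it) and "bbox" ([left, top, width, height] in pixels, round what is visible of it).
- bot.tip_of(name, camera): "centre" ([column, row] in pixels: a listed point, or the origin of a listed thing).
The state is a dict: "clock": time; "joints": joint angles; "qvel": joint speeds; "joint_torque": joint torques, N m; "position": TCP position; "tool_rot": TCP orientation; "force": force on the tool from outside, world axes, zero at the start; "wrist_torque": the same for the moment, N m; "grip_width": opening from 0.0 (shut) to 1.0 (fully open).
Only numpy, scipy, OpenCV 4.12 (cv2) and the standard library are available. Lean on these libraries where they do the work, as an engineer would, in place of code of your own. Each camera call takes 0.05 s, during which the arm holds its last target.

TASK

Lift the hot lid off the egg warmer by its loop with the lid lifter, carrying it level, and set it down gently, flat and centred on the cork top of the lid stand, wherever its height has been left. Then put the lifter back in its cradle the way you found it. The lid is too hot for the gripper to touch; don't knock the warmer or its heater tubes, and leave the bottles and the domino case where they stand.

Things in the scene. Friction and masses are not known exactly. Their poses are not given: they have to be found in the camera images.
- warmer: Fixed food warmer: round steel pot, 148 mm outside diameter at the mouth, wall 5 mm, rim 75 mm above the counter, on a 176 mm wide hotplate. Origin on the counter under the pot's centre; x points to its back, z up. A frame stands over it: 16 mm posts at x 110, y -150 and +150 mm, and arms running forward from them at 310 mm height.
- near_tube (a point): Middle of the near one of two level orange heater tubes, 12 mm thick, 300 mm long along the warmer's y, 310 mm above the counter, at the warmer's x = -55 mm; the other is at x = +55 mm. A gripper pointing straight down over the lid runs into them: come in leaning, from the warmer's -x side, below and in front of this tube.
- lid: Loose steel lid, 0.2 to 0.42 kg, balanced about its centre. Origin at its centre on the underside of its flange (158 mm wide, 5 mm thick), which rests on the pot's rim; z up. A plug of 126 mm diameter reaches 6 mm below the origin into the pot; a raised middle of 90 mm diameter ends 11 mm above the origin.
- loop (a point): Middle (on the centre line) of the level top bar of the lid's brass loop, 55 mm above the lid's origin. The loop is of 8 mm round bar in the lid's y-z plane, uprights at y -35 and +35 mm: the window under the bar is 62 mm wide, 40 mm high. The lid hangs level when the bar's middle rests on the lifter's saddle.
- lifter: Loose steel lid lifter, 0.12 kg. Origin in the middle of the saddle's upper face, where the bar hangs; body z is straight up in its working lean. Saddle: flat tongue 26 mm wide (y), 5 mm thick below the origin, x -14 to +20 mm, its +x end a lip 5 mm thick rising 12 mm above the saddle. A flat shaft 20 x 5 mm rises from x -10, z 0 along (-0.643, 0, 0.766), 40 degrees from z.
- grip (a point): Middle of the lifter's wooden handle, 126 mm along the shaft: at x -91, y 0, z 96.5 mm in the lifter's frame. The handle covers 88 to 160 mm along the shaft, is 16 mm thick in y and 22 mm the other way; grip it across y, the fingers pointing down along the shaft. The point's axes are the lifter's.
- lid_stand: Lid stand: heavy steel foot (120 mm diameter, 10 mm thick, fixed) with a round cork top, 150 mm diameter, 10 mm thick, on a pillar. Origin on the counter under its centre. The top has been left anywhere from 20 to 70 mm above the counter; its height is not reported, so look or feel for it. It holds its height under a lid. A lid lying on it has its origin 6 mm above the cork.
- bottle_a: Brown beer bottle, 60 mm diameter, 210 mm tall, standing; origin at the centre of its foot.
- bottle_b: A second brown beer bottle, the same.
- domino_case: Varnished cedar domino case 70 x 200 x 40 mm, long along its y; origin at the centre of its underside.
- cradle: Fixed black rest for the lifter, base 130 x 90 x 12 mm, origin on the counter. Stored, the lifter has the cradle's axes, origin 17 mm above the cradle's, tongue on the base, shaft on a sloping bed (up to 80 mm along the shaft) between two cheeks 30 mm apart, 30 to 78 mm along the shaft, rising 8 mm above the shaft's mid-plane. It goes out and in straight up and down.
Things that resemble listed ones, but are neither listed nor needed, are in the scene too. Of the things like the cradle, leave any that is red or yellow; of the rest the smaller one is meant.

How it is judged:
On the way, in this order (a step that is already met when the one before it is completed fails the run):
1. the lid hangs level from the lifter, clear above the pot, free of the pot (z of lid in the frame of warmer above 0.084 m and contact force between lid and lifter above 0.8 N and contact force between lid and warmer below 0.1 N and angle between lid's own z axis and vertical below 0.2 rad), for 0.2 s.
2. the lid rests flat on the lid stand within 25 mm of its centre (horizontal distance between lid and lid_stand below 0.025 m and angle between lid's own z axis and vertical below 0.06 rad and contact force between lid and lid_stand above 1 N), for 0.2 s.
At the end, for the whole second after the job is handed in: The lid lies flat (within 0.06 rad) and still on the stand's cork top, its centre within 25 mm of the stand's; the lifter lies at rest in its cradle, within 15 mm and about 7 degrees of lean (0.2 rad overall) of how it was found, the tongue on the base (all of step 2 and linear speed of each of lid, lifter below 0.02 m/s and horizontal distance between lifter and cradle below 0.015 m and z of lifter in the frame of cradle below 0.024 m and angle between lifter's own z axis and vertical below 0.12 rad and angle between the x axis of lifter and the x axis of cradle, either way round below 0.2 rad and contact force between lifter and cradle above 0.3 N); the robot touches nothing.
It fails at once if the lid is tipped more than 20 degrees (angle between lid's own z axis and vertical above 0.35 rad).
It fails at once if the gripper or arm touches the hot lid (contact force between any of the fingers, the arm and lid above 0.5 N).
It fails at once if the lid is banged down or pressed on the lid stand (over 25 N) (contact force between lid and lid_stand above 25 N).
It fails at once if the warmer's frame or pot is knocked by the robot or the lifter (contact force between any of the arm, the fingers, lifter and warmer above 3 N).
It fails at once if a bottle or the domino case is moved more than 20 mm or tipped (distance of any of bottle_a, bottle_b, domino_case from where it was at the start of the episode above 0.02 m or angle between any of bottle_a, bottle_b's own z axis and vertical above 0.3 rad).
It also fails if it takes over 72 s, if anything falls off the work surface, if the arm or the gripper's body presses on something with over 40 N, if the wrist force passes 120 N, or if a joint passes its speed limit or range.

## Working session

There is one attempt and no reset: what is moved stays moved. The work goes in short steps, Python scripts to look and compute and a tool call to move; the robot and the scene stay as the last step left them, time stands still between calls to the robot, and variables do not carry over. Pictures are saved under pics/ and viewed, and the job is handed in when it is done.

Besides the shell and the picture viewer there is one more tool, called after ">>>" as name(argument=value, ...) on one line, values as JSON. move_arm: Moves the arm, as the interface text tells. Its arguments: {"type":"object","properties":{"deltas":{"type":"string"},"grip":{"type":"number"},"newtons":{"type":"number"}},"required":["deltas"]}

```bash
mkdir -p pics; cat > h.py <<'E'
import numpy as np, cv2
from workcell import bot
def save(n,im): cv2.imwrite('pics/'+n+'.png',cv2.cvtColor(im,cv2.COLOR_RGB2BGR))
def ray(c,u,v):
    m=bot.camera_model(c);R=np.array(m['R']);t=np.array(m['t'])
    d=R.T@np.array([(u-m['cx'])/m['fx'],(v-m['cy'])/m['fy'],1]);return -R.T@t,d
def pt(c,u,v,z):
    o,d=ray(c,u,v);return o+d*z
def proj(c,X):
    m=bot.camera_model(c);p=np.array(m['R'])@np.array(X)+np.array(m['t'])
    return np.array([m['fx']*p[0]/p[2]+m['cx'],m['fy']*p[1]/p[2]+m['cy']])
def atz(c,u,v,z):
    o,d=ray(c,u,v);return o+d*(z-o[2])/d[2]
def tri(u1,u2,c1='top',c2='side'):
    o1,d1=ray(c1,*u1);o2,d2=ray(c2,*u2)
    A=np.stack([d1,-d2],1);s=np.linalg.lstsq(A,o2-o1,rcond=None)[0]
    p,q=o1+d1*s[0],o2+d2*s[1];return (p+q)/2,np.linalg.norm(p-q)
def cloud(c,dep):
    m=bot.camera_model(c);v,u=np.mgrid[:400,:640]
    P=np.stack([(u-m['cx'])/m['fx']*dep,(v-m['cy'])/m['fy']*dep,dep],-1)
    return (P-np.array(m['t']))@np.array(m['R'])
E
cat > a.py <<'E'
from h import *
o=bot.get_obs();print(o['clock'],o['position'],o['tool_rot'])
for c in('side','top'):
    im,d=bot.grab_frame(c);save(c+'0',im);np.savez(c+'0.npz',im=im,d=d)
    m=bot.camera_model(c);print(c,-np.array(m['R']).T@m['t'],np.round(m['R'],3).tolist(),m['fx'])
    for n in['warmer','near_tube','lid','loop','lifter','grip','lid_stand','bottle_a','domino_case','cradle']:
        for r in bot.tip_of(n,c):
            u,v=map(int,np.round(r['centre']));z=d[min(max(v,0),399),min(max(u,0),639)]
            print(n,np.round(r['centre'],1),round(r['confidence'],2),np.round(pt(c,*r['centre'],z),3) if z else None)
E
python3 a.py
```

```text
0.0 [0.21457009 0.58643097 0.23054106] [ 8.19636370e-01  5.72883610e-01 -6.30527581e-04  4.39082141e-04]
side [-0.08483011 -0.87735002  0.98221065] [[0.807, -0.59, -0.01], [-0.362, -0.482, -0.798], [0.467, 0.648, -0.602]] 448.2296575894483
warmer [299.4 208.1] 0.93 [0.593 0.124 0.04 ]
near_tube [301.1 135.8] 0.81 [0.614 0.133 0.308]
lid [299.2 184.9] 0.76 [0.633 0.179 0.089]
lid [299.5 204.4] 0.7 [0.593 0.122 0.057]
loop [296.  174.3] 0.97 [0.622 0.18  0.137]
lifter [296.9 267.1] 0.52 [ 0.406 -0.132  0.078]
grip [305.3 263.4] 0.69 [ 0.4   -0.182  0.135]
lid_stand [379.3 309.2] 0.85 [ 0.511 -0.359  0.042]
bottle_a [269.6 172.4] 0.77 [0.65  0.409 0.013]
bottle_a [347.9 226.5] 0.57 [ 0.683 -0.028  0.015]
bottle_a [296.1 186.8] 0.28 [0.619 0.178 0.087]
domino_case [399.8 258.1] 0.84 [ 0.699 -0.249  0.033]
cradle [282.6 340.7] 0.96 [ 0.262 -0.272  0.015]
cradle [299.7 266.7] 0.79 [ 0.415 -0.133  0.074]
cradle [226.6 238.3] 0.55 [0.306 0.099 0.073]
top [ 0.21439597 -0.01866115  1.45146504] [[-0.066, -0.998, 0.006], [-0.974, 0.064, -0.216], [0.215, -0.02, -0.976]] 433.6698426521611
warmer [241.  176.7] 0.69 [0.532 0.144 0.314]
near_tube [244.4 148.7] 0.7 [0.61  0.132 0.317]
lid [238.3 171.3] 0.59 [0.613 0.185 0.091]
loop [235.9 165.4] 0.76 [0.621 0.185 0.132]
loop [320.3 221.1] 0.17 [ 0.444 -0.073  0.019]
lifter [317.6 220.8] 0.8 [ 0.445 -0.064  0.021]
grip [354.2 224. ] 0.85 [ 0.409 -0.171  0.138]
lid_stand [396.6 189.7] 0.78 [ 0.529 -0.334  0.042]
bottle_a [299.9 151.1] 0.82 [ 0.669 -0.019  0.09 ]
bottle_a [169.  169.7] 0.69 [0.633 0.409 0.092]
domino_case [358.8 137.9] 0.7 [ 0.72  -0.224  0.041]
domino_case [234.5 164.5] 0.21 [0.639 0.197 0.085]
cradle [320.5 222.2] 0.89 [ 0.44  -0.073  0.019]
cradle [386.6 272.3] 0.87 [ 0.261 -0.277  0.017]
cradle [457.1 250.6] 0.62 [ 0.316 -0.517  0.016]
cradle [244.1 176.3] 0.48 [0.596 0.167 0.087]
```

View pics/side0.png

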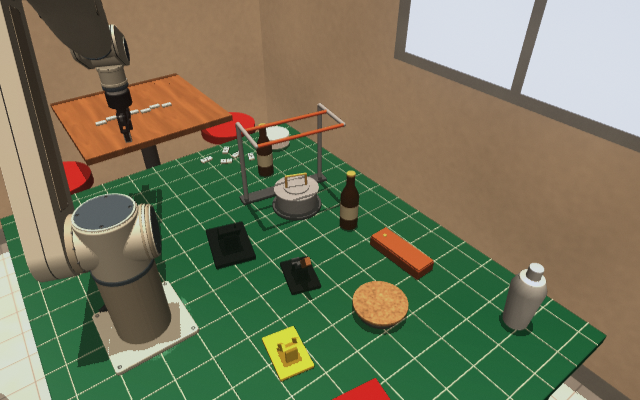

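View pics/top0.png

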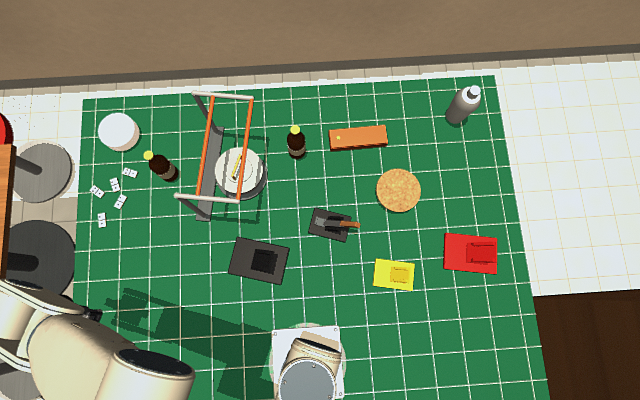

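The side and top views agree. The lifter, with its orange-brown handle, sits in the small black rest at top (329,223), side (300,272). The look-alikes are:
- a bigger dark rest at top (258,260)
- a yellow one at (395,275)
- a red one at (470,253)
- a white plate at (118,131)

I choose the small black rest. The cork stand is at top (398,190) and the lid with its loop at top (238,168). Next come close crops and measurements.

```bash
cat > b.py <<'E'
from h import *
C={}
for c in('side','top'):
    f=np.load(c+'0.npz');C[c]=(f['im'],f['d'],cloud(c,f['d']))
def crop(c,u,v,w,h,k): return cv2.resize(C[c][0][v:v+h,u:u+w],None,fx=k,fy=k,interpolation=cv2.INTER_CUBIC)
a=crop('top',295,195,75,55,5);b=crop('side',275,250,55,50,7)[:275]
save('crop_cr',np.hstack([a,b[:, :385]]))
a=crop('top',165,85,110,120,4);b=crop('side',230,95,120,120,4)[:480,:]
save('crop_wa',np.hstack([a,b[:, :360]]))
# cork top
for c,(u,v) in dict(top=(397,190),side=(380,304)).items():
    P=C[c][2];im=C[c][0].astype(int)
    m=(abs(P[...,0]-.52)<.12)&(abs(P[...,1]+.345)<.12)&(P[...,2]>.015)
    z=P[...,2][m];zt=np.median(z);m&=abs(P[...,2]-zt)<.006
    Q=P[m];(cx,r)=cv2.minEnclosingCircle(Q[:,:2].astype(np.float32))[:2]
    print(c,'cork z',zt,Q.mean(0),cx,r,len(Q))
# cradle base
for c in('top','side'):
    P=C[c][2];im=C[c][0].astype(int)
    m=(abs(P[...,0]-.43)<.1)&(abs(P[...,1]+.1)<.12)
    for lo,hi in((.005,.018),(.018,.05),(.05,.2)):
        k=m&(P[...,2]>lo)&(P[...,2]<hi)&((im[...,1]-im[...,0])<25)
        Q=P[k].astype(np.float32)
        if len(Q)>3: print(c,lo,len(Q),Q.mean(0),cv2.minAreaRect(Q[:,:2]))
    h=m&(P[...,2]>.07)&(im[...,0]-im[...,2]>40);Q=P[h];
    print('handle',len(Q),Q.mean(0)); 
    if len(Q)>5:
        U,S,V=np.linalg.svd(Q-Q.mean(0));print(V[0],Q[Q[:,1].argmin()],Q[Q[:,1].argmax()])
    # lid
    m=(abs(P[...,0]-.62)<.12)&(abs(P[...,1]-.18)<.12)
    k=m&(P[...,2]>.072)&(P[...,2]<.098);Q=P[k].astype(np.float32);print(c,'lid',len(Q),Q.mean(0),cv2.minEnclosingCircle(Q[:,:2].copy()))
    k=m&(P[...,2]>.115)&(P[...,2]<.15);Q=P[k];print('bar',len(Q),Q.mean(0))
    U,S,V=np.linalg.svd(Q-Q.mean(0));print(V[0],S,Q[Q[:,0].argmin()],Q[Q[:,0].argmax()])
    m=(abs(P[...,0]-.62)<.25)&(abs(P[...,1]-.18)<.25)&(im[...,0]-im[...,2]>100)&(P[...,2]>.29)
    print('tubes',m.sum()); Q=P[m]
    for s in Q[::max(1,len(Q)//12)]: print(np.round(s,3),end=' ')
    print()
E
python3 b.py
```

```text
top cork z 0.040342356701685914 [ 0.52835147 -0.33899207  0.04036322] (0.5298471450805664, -0.3395945727825165) 0.07542313635349274 1453
side cork z 0.041447857605550295 [ 0.52837204 -0.34304833  0.0414428 ] (0.5295829176902771, -0.3387054204940796) 0.07719246298074722 1967Traceback (most recent call last):
  File "b.py", line 24, in <module>
    if len(Q)>3: print(c,lo,len(Q),Q.mean(0),cv2.minAreaRect(Q[:,:2]))
                                             ~~~~~~~~~~~~~~~^^^^^^^^^
cv2.error: OpenCV(4.12.0) /io/opencv/modules/imgproc/src/convhull.cpp:143: error: (-215:Assertion failed) total >= 0 && (depth == CV_32F || depth == CV_32S) in function 'convexHull'
```

```bash
ls pics
```

```text
crop_cr.png
crop_wa.png
side0.png
top0.png
```

```bash
sed -i 's/minAreaRect(Q\[:,:2\])/minAreaRect(Q[:,:2].copy())/' b.py; python3 b.py
```

```text
top cork z 0.040342356701685914 [ 0.52835147 -0.33899207  0.04036322] (0.5298471450805664, -0.3395945727825165) 0.07542313635349274 1453
side cork z 0.041447857605550295 [ 0.52837204 -0.34304833  0.0414428 ] (0.5295829176902771, -0.3387054204940796) 0.07719246298074722 1967
top 0.005 648 [ 0.42997468 -0.09504154  0.01170356] ((0.3995760977268219, -0.10047536343336105), (0.16209253668785095, 0.1533622443675995), 71.06195831298828)
top 0.018 132 [ 0.43495104 -0.09018179  0.03103248] ((0.42426639795303345, -0.09091697633266449), (0.11303754895925522, 0.06736413389444351), 47.46183395385742)
top 0.05 275 [ 0.41890845 -0.13694607  0.09105208] ((0.4175109267234802, -0.14269906282424927), (0.09330179542303085, 0.04901277273893356), 69.04925537109375)
handle 101 [ 0.41336842 -0.15852653  0.12295921]
[-0.24698001 -0.66613946  0.70374647] [ 0.40798338 -0.18900457  0.13635172] [ 0.41545509 -0.13122641  0.09212627]
top lid 1462 [0.6201268  0.18598537 0.08151333] ((0.6219889521598816, 0.18497590720653534), 0.07950744777917862)
bar 67 [0.62068335 0.18501786 0.13170131]
[-0.92558603  0.37837983 -0.
[... 897 characters left out ...]
73504  0.13931624]
[-0.23467614 -0.63024991 -0.74007578] [ 0.40857639 -0.19135012  0.13542433] [ 0.40516831 -0.16906896  0.14196321]
side lid 910 [0.6173322  0.17630903 0.08318243] ((0.6224380731582642, 0.18560530245304108), 0.08132655173540115)
bar 65 [0.62209857 0.18469182 0.13095703]
[-0.92679267  0.37553934  0.00505468] [0.20232635 0.04434656 0.02349341] [0.5868802  0.1962086  0.12299094] [0.65913754 0.1740456  0.12625738]
tubes 490
[0.766 0.22  0.317] [0.72  0.219 0.317] [0.641 0.239 0.318] [0.607 0.246 0.315] [0.561 0.252 0.316] [0.755 0.105 0.312] [0.695 0.117 0.319] [0.495 0.259 0.316] [0.649 0.124 0.317] [0.625 0.127 0.313] [0.561 0.137 0.316] [0.546 0.142 0.309] [0.481 0.157 0.31 ]
```

View pics/crop_cr.png

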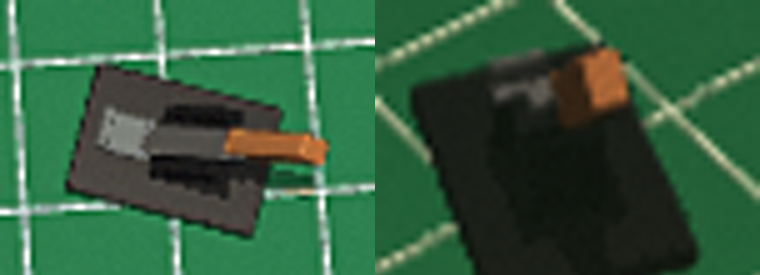

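View pics/crop_wa.png

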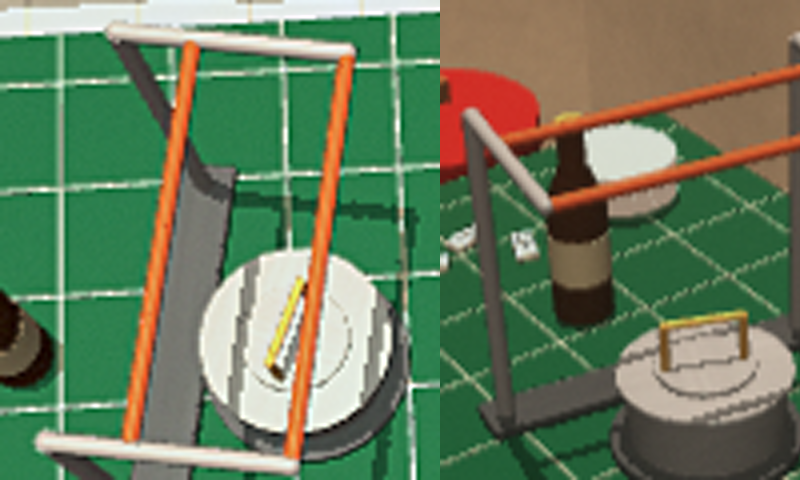

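The loop bar is centred at (0.622, 0.185, 0.131), the lid's x yaw is about 68°, and the warmer's about 79°. The cork top is at z≈0.041, at (0.530, -0.339). The lifter's yaw is about 70°. The move rows hold no tilt entry, so I'll first move up and see how the controller handles orientation near the reach limit. There is nothing above the arm.

>>> move_arm(deltas="0 0 -0.06 0; 0 0 -0.12 0; 0 0 -0.18 0; 0 0 -0.24 0; 0 0 -0.30 0")

```text
clock: 1.72
position: [0.2146, 0.5866, 0.5335]
tool_rot: [0.82, 0.573, 0.0, -0.0]
force: [0.4, 0.6, 0.2]
grip_width: 0.998
```

>>> move_arm(deltas="0 0 -0.06 0; 0 0 -0.12 0; 0 0 -0.18 0; 0 0 -0.24 0; 0 0 -0.30 0")

```text
clock: 2.35
position: [0.2147, 0.5868, 0.8258]
tool_rot: [0.82, 0.573, 0.001, -0.001]
force: [0.1, 0.7, 0.5]
grip_width: 0.999
```

```bash
python3 -c "
from h import *
print(bot.get_obs())"
```

```text
{'clock': 2.35, 'joints': array([ 1.20101899e+00,  4.37423976e-01,  3.06419720e-01, -4.10751312e-05,
        2.39492130e+00, -1.89942089e-02]), 'qvel': array([-1.07553017e-03,  7.50826113e-01, -2.12650438e+00, -3.08298301e-04,
        1.38249109e+00, -1.50239345e-04]), 'joint_torque': array([ 9.58544458e-02, -6.18635774e+01, -1.93301135e+01,  4.56645648e-04,
       -1.46237701e+00,  1.86114403e-05]), 'position': array([0.21470194, 0.5868201 , 0.82583014]), 'tool_rot': array([ 8.19652063e-01,  5.72859927e-01,  1.18177107e-03, -7.76222607e-04]), 'force': array([0.09886112, 0.71247023, 0.45960186]), 'wrist_torque': array([ 0.05144196, -0.03085706,  0.00598581]), 'grip_width': 0.9988480596016155}
```

>>> move_arm(deltas="0 0 -0.05 0; 0 0 -0.10 0; 0 0 -0.15 0; 0 0 -0.20 0")

```text
clock: 2.85
position: [0.1948, 0.5325, 0.897]
tool_rot: [0.82, 0.573, 0.013, -0.009]
force: [0.0, -0.1, -0.2]
grip_width: 1.0
```

```bash
python3 -c "
from h import *
o=bot.get_obs();print(o['joints'],o['position'],o['tool_rot'])"
```

```text
[ 1.19879138e+00  4.48037748e-01  8.60805589e-02  1.03621341e-03
  2.57610654e+00 -2.03512578e-02] [0.19482947 0.53254164 0.8969777 ] [ 0.81953966  0.57280774  0.01288822 -0.00894046]
```

>>> move_arm(deltas="0 0 -0.06 0; 0 0 -0.12 0; 0 0 -0.18 0; 0 0 -0.24 0")

```text
clock: 3.35
position: [0.1721, 0.4703, 0.939]
tool_rot: [0.819, 0.573, 0.021, -0.015]
force: [-0.1, 0.5, 0.1]
grip_width: 1.0
```

```bash
python3 -c "
from h import *
o=bot.get_obs();print(o['joints'],o['position'],o['tool_rot'])"
```

```text
[ 1.19550532e+00  3.68044906e-01  8.60891861e-02  2.57672772e-03
  2.63545365e+00 -2.22198172e-02] [0.17207273 0.47026547 0.93895088] [ 0.81936756  0.57267833  0.02132306 -0.0148881 ]
```

>>> move_arm(deltas="0 0 -0.06 0; 0 0 -0.12 0; 0 0 -0.18 0; 0 0 -0.24 0; 0 0 -0.30 0")

```text
clock: 3.98
position: [0.1477, 0.4036, 0.9773]
tool_rot: [0.819, 0.572, 0.034, -0.024]
force: [-0.5, 0.3, 0.1]
grip_width: 1.005
```

>>> move_arm(deltas="0 0 0.05 0; 0 0 0.10 0")

```text
clock: 4.22
position: [0.151, 0.4124, 0.8966]
tool_rot: [0.819, 0.572, 0.035, -0.024]
force: [1.1, 1.8, 1.5]
grip_width: 1.003
```

```bash
python3 -c "
from h import *
o=bot.get_obs();print(o['joints'],o['position'],o['tool_rot'])"
```

```text
[ 1.1913319   0.07666328  0.61862498  0.00292236  2.36090147 -0.02652893] [0.15096547 0.41235372 0.89663636] [ 0.81889335  0.57235514  0.03511028 -0.02430099]
```

>>> move_arm(deltas="-0.02 0 -0.06 0; -0.05 0 -0.12 0; -0.09 0 -0.16 0; -0.13 0 -0.20 0; -0.17 0 -0.24 0")

```text
clock: 4.85
position: [0.0946, 0.2593, 1.0106]
tool_rot: [0.818, 0.572, 0.051, -0.035]
force: [1.1, 0.3, 0.4]
grip_width: 1.0
```

```bash
python3 -c "
from h import *
o=bot.get_obs();print(o['joints'],o['position'],o['tool_rot'])"
```

```text
[ 1.17342082  0.01519568  0.31385984  0.00886142  2.68900348 -0.03833807] [0.09463894 0.25925353 1.01057051] [ 0.81809305  0.57176105  0.05114239 -0.03460522]
```

>>> move_arm(deltas="-0.03 0 -0.05 0; -0.06 0 -0.10 0; -0.09 0 -0.15 0; -0.12 0 -0.20 0; -0.15 0 -0.25 0")

```text
clock: 5.48
position: [0.059, 0.1666, 1.0155]
tool_rot: [0.817, 0.571, 0.07, -0.046]
force: [0.1, -0.1, -0.6]
grip_width: 1.001
```

```bash
python3 -c "
from h import *
o=bot.get_obs();print(o['joints'],o['position'],o['tool_rot'])"
```

```text
[ 1.15231249 -0.1513857   0.43764896  0.01423267  2.68883655 -0.05412673] [0.05902512 0.16660838 1.01550953] [ 0.81687626  0.57078275  0.0695839  -0.04558848]
```

>>> move_arm(deltas="0.0 0 -0.3 0")

```text
clock: 5.6
position: [0.0572, 0.1643, 1.0264]
tool_rot: [0.815, 0.57, 0.087, -0.056]
force: [-0.1, -0.3, -0.7]
grip_width: 0.999
```

>>> move_arm(deltas="0.0 0 -0.3 0")

```text
clock: 5.72
position: [0.0548, 0.1609, 1.0365]
tool_rot: [0.814, 0.568, 0.103, -0.066]
force: [0.2, -0.1, -0.5]
grip_width: 1.004
```

>>> move_arm(deltas="0.0 0 -0.3 0")

```text
clock: 5.85
position: [0.0511, 0.1548, 1.0459]
tool_rot: [0.812, 0.567, 0.119, -0.076]
force: [-0.4, 0.1, -0.1]
grip_width: 1.0
```

```bash
python3 -c "
from h import *
o=bot.get_obs();print(o['joints'],o['position'],o['tool_rot'])"
```

```text
[ 1.18301906 -0.14176233  0.31067148 -0.00536046  2.68891433 -0.04129758] [0.0511301  0.15478228 1.04586046] [ 0.81164914  0.56677035  0.11942914 -0.07572132]
```

>>> move_arm(deltas="0.0 0 -0.3 0")

```text
clock: 5.98
position: [0.0463, 0.1463, 1.0547]
tool_rot: [0.809, 0.565, 0.136, -0.086]
force: [0.6, -0.4, -0.3]
grip_width: 1.0
```

>>> move_arm(deltas="0.0 0 -0.3 0")

```text
clock: 6.1
position: [0.0407, 0.136, 1.0627]
tool_rot: [0.807, 0.563, 0.151, -0.095]
force: [-0.5, -0.3, -0.8]
grip_width: 1.001
```

>>> move_arm(deltas="0.0 0 -0.3 0")

```text
clock: 6.22
position: [0.0356, 0.1241, 1.0701]
tool_rot: [0.805, 0.56, 0.166, -0.105]
force: [-0.3, 0.7, -0.5]
grip_width: 1.003
```

>>> move_arm(deltas="0.0 0 -0.3 0")

```text
clock: 6.35
position: [0.0345, 0.1105, 1.0768]
tool_rot: [0.8, 0.56, 0.179, -0.116]
force: [-0.9, 0.5, -0.0]
grip_width: 0.998
```

```bash
cat >> h.py <<'E'
from scipy.spatial.transform import Rotation as Ro
def st():
    o=bot.get_obs();R=Ro.from_quat(o['tool_rot']).as_matrix()
    print('t',round(o['clock'],2),'j',np.round(o['joints'],3),'p',np.round(o['position'],4),'F',np.round(o['force'],1),'g',round(o['grip_width'],3))
    z=R[:,2];print('lean',np.degrees(np.arccos(-z[2])),'az',np.degrees(np.arctan2(z[1],z[0])),'x',np.round(R[:,0],3),'y',np.round(R[:,1],3),'z',np.round(z,3))
    return o,R
E
python3 -c "
from h import *
st()"
```

```text
t 6.35 j [ 1.478 -0.171  0.193 -0.277  2.689 -0.02 ] p [0.0345 0.1105 1.0768] F [-0.9  0.5 -0. ] g 0.998
lean 24.677700765664913 az 68.02537710319247 x [0.308 0.855 0.417] y [ 0.939 -0.345  0.014] z [ 0.156  0.387 -0.909]
```

>>> move_arm(deltas="0.2 0 -0.25 0")

```text
clock: 6.48
position: [0.0392, 0.1118, 1.0816]
tool_rot: [0.8, 0.557, 0.187, -0.119]
force: [0.7, 0.4, -0.7]
grip_width: 1.0
```

>>> move_arm(deltas="0.2 0 -0.25 0")

```text
clock: 6.6
position: [0.04, 0.1277, 1.0902]
tool_rot: [0.798, 0.556, 0.197, -0.123]
force: [4.4, -4.2, 20.0]
grip_width: 0.999
```

```bash
python3 -c "
from h import *
st()"
```

```text
t 6.6 j [ 1.886 -0.107  0.086 -0.748  2.689 -0.083] p [0.04   0.1277 1.0902] F [ 4.4 -4.2 20. ] g 0.999
lean 26.855846225620322 az 66.88465926346872 x [0.303 0.839 0.451] y [ 0.936 -0.35   0.023] z [ 0.177  0.415 -0.892]
```

Lean that comes from pushing at the reach limit stays in the commanded pose. I now have 27° towards azimuth 67°, which gives about 30 mm of clearance in front of the near tube, so that is enough. Now I'll refine the lifter and cradle pose.

```bash
cat > c.py <<'E'
from h import *
cs=np.array([(98,63),(283,110),(250,238),(66,188)])/5+[295,195]-[0.4,0.4]
W=np.array([atz('top',u,v,.012) for u,v in cs]);print(W.round(4),'ctr',W.mean(0))
for i in range(4):
    e=W[(i+1)%4]-W[i];print(np.linalg.norm(e[:2]),np.degrees(np.arctan2(e[1],e[0])))
for c in('top','side'):
    f=np.load(c+'0.npz');im=f['im'].astype(int);P=cloud(c,f['d'])
    m=(abs(P[...,0]-.42)<.1)&(abs(P[...,1]+.13)<.12)
    # saddle tongue
    k=m&(P[...,2]>.012)&(P[...,2]<.024)&(im.min(-1)>85);print(c,'tongue',k.sum(),P[k].mean(0))
    h=m&(P[...,2]>.07)&(im[...,0]-im[...,2]>40);v,u=np.nonzero(h);print(c,'handle px',u.min(),u.max(),v.min(),v.max())
E
python3 c.py
```

```text
[[ 0.4936 -0.0557  0.012 ]
 [ 0.4533 -0.1778  0.012 ]
 [ 0.3688 -0.1485  0.012 ]
 [ 0.4102 -0.0286  0.012 ]] ctr [ 0.43145445 -0.10263754  0.012     ]
0.12859893388283394 -108.25552675577033
0.08945825772218277 160.85594132269696
0.12681495440762539 70.95762613818253
0.08770694889297584 -17.98854212602071
top tongue 53 [ 0.44173806 -0.07266449  0.01743633]
top handle px 340 360 220 227
side tongue 0 [nan nan nan]
side handle px 304 310 257 265c.py:10: RuntimeWarning: Mean of empty slice.
  k=m&(P[...,2]>.012)&(P[...,2]<.024)&(im.min(-1)>85);print(c,'tongue',k.sum(),P[k].mean(0))
  ret = um.true_divide(
```

```bash
cat > d.py <<'E'
from h import *
print('grip',tri((354.2,224.0),(305.3,263.4)))
print('lifter',tri((317.6,220.8),(296.9,267.1)))
print('cradle',tri((320.5,222.2),(299.7,266.7)))
print('loop',tri((235.9,165.4),(296.0,174.3)))
X=np.array([.327,.945,0]);Y=np.array([-.945,.327,0]);Z=np.array([0,0,1.])
for c in('top','side'):
    im=np.load(c+'0.npz')['im'].copy();k=6
    u0,v0=(295,195) if c=='top' else (270,240)
    cr=cv2.resize(im[v0:v0+60,u0:u0+80],None,fx=k,fy=k,interpolation=cv2.INTER_CUBIC)
    O=np.array([.441,-.075,.017])
    def q(p):
        a=(proj(c,O+p[0]*X+p[1]*Y+p[2]*Z)-[u0,v0]+.5)*k;return tuple(int(t) for t in a)
    def poly(ps,col):
        cv2.polylines(cr,[np.array([q(p) for p in ps])],True,col,1)
    poly([(.02,-.013,0.012),(.02,.013,0.012),(-.014,.013,0),(-.014,-.013,0)],(0,255,255))
    s=np.array([-.643,0,.766]);n=np.array([.766,0,.643]);b=np.array([-.01,0,0])
    for sy in(-.008,.008):
        poly([b+.088*s+n*.011+[0,sy,0],b+.16*s+n*.011+[0,sy,0],b+.16*s-n*.011+[0,sy,0],b+.088*s-n*.011+[0,sy,0]],(255,0,255))
    save('ov_'+c,cr)
E
python3 d.py; python3 -c "
import cv2,numpy as np
cv2.imwrite('pics/ov.png',np.vstack([cv2.imread('pics/ov_top.png')[60:300],cv2.imread('pics/ov_side.png')]))"
```

```text
grip (array([ 0.40934337, -0.17200615,  0.1224737 ]), np.float64(0.004030067823060639))
lifter (array([ 0.44958184, -0.06465972, -0.00441606]), np.float64(0.001101672990339572))
cradle (array([ 0.4468768 , -0.07574392,  0.0062088 ]), np.float64(0.010659569546924503))
loop (array([0.62222496, 0.18435334, 0.13364685]), np.float64(0.004080288074664305))
```

View pics/ov.png

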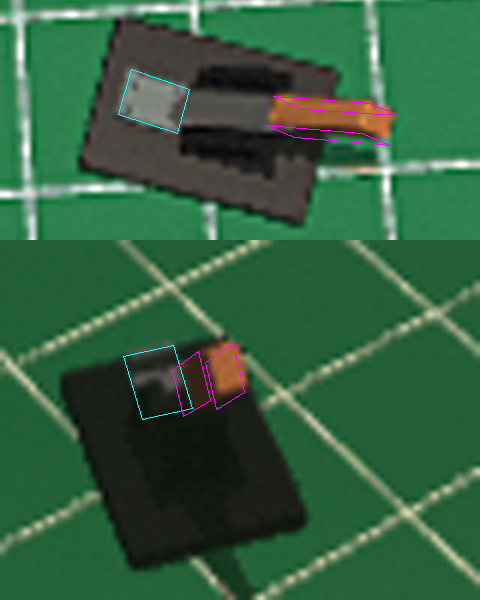

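```bash
cat >> h.py <<'E'
def go(p,turn=0):
    o,R=st();d=R.T@(np.array(p)-o['position']);print('delta',d.round(4),'len',np.linalg.norm(d).round(3),'rows',np.ceil(np.linalg.norm(d)/.0625))
E
python3 -c "
from h import *
go((.25,.45,.75))"
```

```text
t 6.6 j [ 1.886 -0.107  0.086 -0.748  2.689 -0.083] p [0.04   0.1277 1.0902] F [ 4.4 -4.2 20. ] g 0.999
lean 26.855846225620322 az 66.88465926346872 x [0.303 0.839 0.451] y [ 0.936 -0.35   0.023] z [ 0.177  0.415 -0.892]
delta [0.1807 0.0758 0.4746] len 0.514 rows 9.0
```

>>> move_arm(deltas="0.02 0.01 0.06 0.1; 0.04 0.02 0.12 0.25; 0.06 0.03 0.18 0.4; 0.08 0.04 0.24 0.55; 0.1 0.05 0.30 0.7")

```text
clock: 7.22
position: [0.1205, 0.2458, 0.958]
tool_rot: [0.916, 0.327, 0.162, -0.165]
force: [0.1, 0.1, 1.2]
grip_width: 0.996
```

```bash
python3 -c "
from h import *
go((.4,.25,.6))"
```

```text
t 7.22 j [ 1.008 -0.315  0.845  0.068  2.147  0.374] p [0.1205 0.2458 0.958 ] F [0.1 0.1 1.2] g 0.996
lean 26.716857840208636 az 65.08213134838988 x [0.734 0.546 0.405] y [ 0.652 -0.732 -0.196] z [ 0.189  0.408 -0.893]
delta [0.0626 0.2494 0.3745] len 0.454 rows 8.0
```

>>> move_arm(deltas="0.01 0.03 0.05 0.18; 0.02 0.06 0.1 0.36; 0.03 0.09 0.15 0.54; 0.04 0.12 0.2 0.72; 0.05 0.15 0.25 0.88")

```text
clock: 7.85
position: [0.3025, 0.2659, 0.7257]
tool_rot: [0.969, -0.093, 0.077, -0.217]
force: [0.4, 0.6, 0.7]
grip_width: 1.0
```

```bash
python3 -c "
from h import *
go((.394,-.15,.40))"
```

```text
t 7.85 j [ 0.487 -0.332  1.433  0.275  1.656  0.755] p [0.3025 0.2659 0.7257] F [0.4 0.6 0.7] g 1.0
lean 26.615735130545147 az 65.06152816104255 x [ 0.971 -0.213  0.108] y [-0.146 -0.889 -0.435] z [ 0.189  0.406 -0.894]
delta [0.1421 0.4978 0.1395] len 0.536 rows 9.0
```

>>> move_arm(deltas="0.016 0.055 0.016 0.06; 0.032 0.11 0.032 0.12; 0.048 0.165 0.048 0.12; 0.064 0.22 0.064 0.12; 0.08 0.275 0.08 0.12")

```text
clock: 8.48
position: [0.3555, 0.036, 0.5441]
tool_rot: [0.962, -0.148, 0.064, -0.221]
force: [2.0, 0.8, 0.2]
grip_width: 1.005
```

```bash
python3 -c "
from h import *
go((.394,-.206,.207))"
```

```text
t 8.47 j [-0.319 -0.324  1.804  0.461  1.6    0.014] p [0.3555 0.036  0.5441] F [2.  0.8 0.2] g 1.005
lean 26.581206316185188 az 65.01755683067617 x [ 0.948 -0.312  0.059] y [-0.256 -0.859 -0.444] z [ 0.189  0.406 -0.894]
delta [0.0924 0.3476 0.2106] len 0.417 rows 7.0
```

>>> move_arm(deltas="0.013 0.05 0.03 0; 0.026 0.1 0.06 0; 0.04 0.15 0.09 0; 0.052 0.2 0.12 0; 0.065 0.24 0.15 0")

```text
clock: 9.1
position: [0.3839, -0.1291, 0.3065]
tool_rot: [0.962, -0.148, 0.064, -0.221]
force: [0.4, -0.3, 1.1]
grip_width: 0.996
```

```bash
python3 -c "
from h import *
go((.394,-.206,.207))"
```

```text
t 9.1 j [-0.683  0.041  2.027  0.476  1.235 -0.575] p [ 0.3839 -0.1291  0.3065] F [ 0.4 -0.3  1.1] g 0.996
lean 26.53569260310379 az 65.17801666752514 x [ 0.948 -0.312  0.057] y [-0.256 -0.859 -0.443] z [ 0.188  0.405 -0.895]
delta [0.028  0.1076 0.0597] len 0.126 rows 3.0
```

>>> move_arm(deltas="0.012 0.045 0.025 0; 0.024 0.09 0.05 0; 0.024 0.09 0.05 0; 0.024 0.09 0.05 0")

```text
clock: 9.6
position: [0.3932, -0.192, 0.2251]
tool_rot: [0.962, -0.148, 0.063, -0.221]
force: [0.3, 0.2, -0.5]
grip_width: 0.996
```

```bash
python3 -c "
from h import *
go((.4155,-.1563,.0996))
im,d=bot.grab_frame('top');save('top1',cv2.resize(im[150:300,240:440],None,fx=4,fy=4))
im,d=bot.grab_frame('side');save('side1',cv2.resize(im[180:330,210:410],None,fx=4,fy=4))"
```

```text
t 9.6 j [-0.777  0.238  2.014  0.49   1.11  -0.742] p [ 0.3932 -0.192   0.2251] F [ 0.3  0.2 -0.5] g 0.996
lean 26.605147993946535 az 65.27437201215706 x [ 0.948 -0.312  0.057] y [-0.256 -0.859 -0.444] z [ 0.187  0.407 -0.894]
delta [0.0029 0.0194 0.1309] len 0.132 rows 3.0
```

View pics/top1.png

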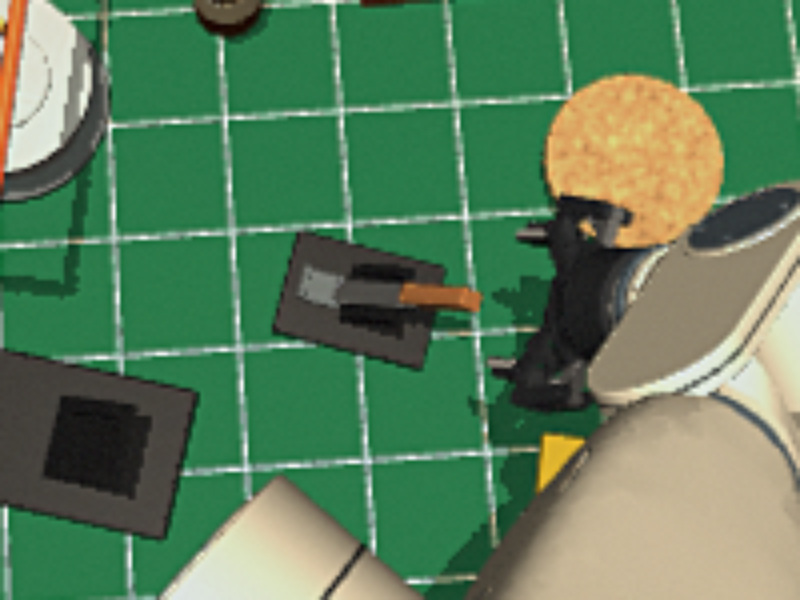

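View pics/side1.png

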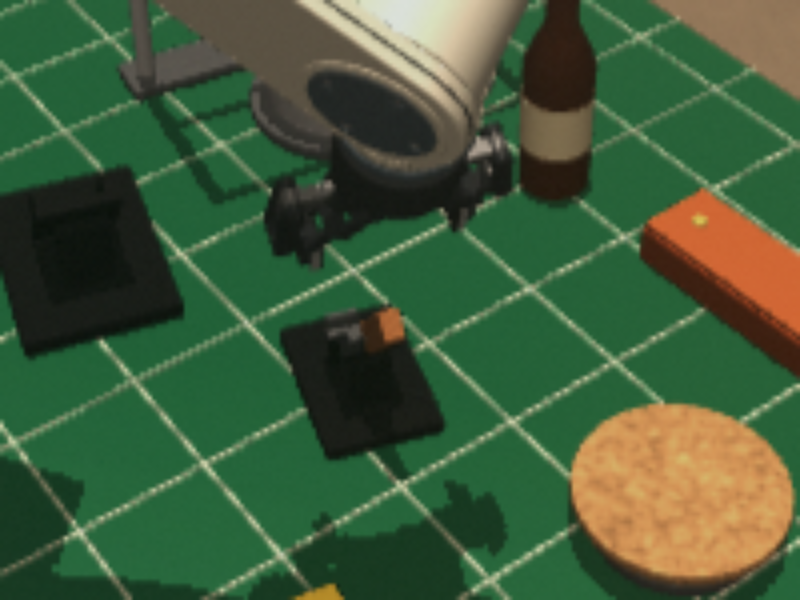

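Both views show the open fingers straddling the line of the handle: the tips are at top-crop (530,233) and (500,365), the handle end at (475,298). I'll go in.

>>> move_arm(deltas="0.003 0.019 0.045 0.03; 0.003 0.019 0.09 0.03; 0.003 0.019 0.12 0.03; 0.003 0.019 0.131 0.03")

```text
clock: 10.2
position: [0.4158, -0.1553, 0.0994]
tool_rot: [0.96, -0.161, 0.06, -0.222]
force: [-0.5, -0.1, 0.8]
grip_width: 1.0
```

```bash
python3 -c "
from h import *
go((.4155,-.1563,.0996))
im,d=bot.grab_frame('top');save('top2',cv2.resize(im[150:300,240:440],None,fx=4,fy=4))"
```

```text
t 10.2 j [-0.684  0.464  2.095  0.637  0.816 -0.848] p [ 0.4158 -0.1553  0.0994] F [-0.5 -0.1  0.8] g 1.0
lean 26.60146855902638 az 65.28439200220242 x [ 0.941 -0.337  0.044] y [-0.283 -0.849 -0.446] z [ 0.187  0.407 -0.894]
delta [ 0.0001  0.0009 -0.0007] len 0.001 rows 1.0
```

View pics/top2.png

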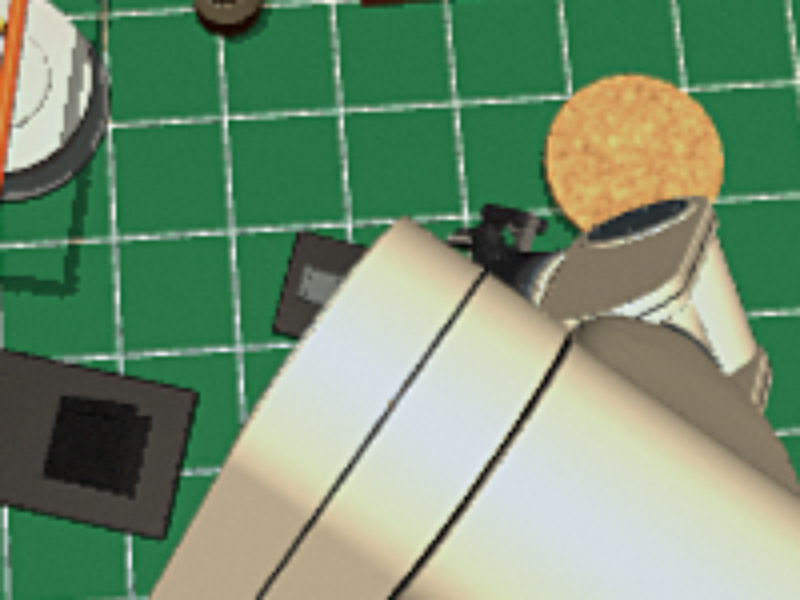

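The arm hides the handle from above, but the pose is as planned. I'll close gently, then firmly.

>>> move_arm(deltas="0 0 0 0; 0 0 0 0; 0 0 0 0; 0 0 0 0", grip=0.0, newtons=30)

```text
clock: 10.75
position: [0.4158, -0.1568, 0.0997]
tool_rot: [0.96, -0.162, 0.061, -0.222]
force: [-0.0, -0.8, 1.1]
grip_width: 0.185
```

>>> move_arm(deltas="0 0 0 0; 0 0 0 0; 0 0 0 0", grip=0.0, newtons=110)

```text
clock: 11.12
position: [0.4158, -0.1568, 0.0996]
tool_rot: [0.96, -0.162, 0.061, -0.222]
force: [-1.6, -1.5, 6.5]
grip_width: 0.174
```

```bash
python3 -c "
from h import *
o,R=st();print(o['wrist_torque'])
im,d=bot.grab_frame('side');save('side2',cv2.resize(im[180:330,210:410],None,fx=4,fy=4))"
```

```text
t 11.12 j [-0.687  0.464  2.094  0.637  0.817 -0.848] p [ 0.4158 -0.1568  0.0996] F [-1.6 -1.5  6.5] g 0.174
lean 26.592039743605326 az 65.12332346077669 x [ 0.94  -0.338  0.044] y [-0.284 -0.849 -0.445] z [ 0.188  0.406 -0.894]
[0.08301688 0.32106486 0.14404176]
```

View pics/side2.png

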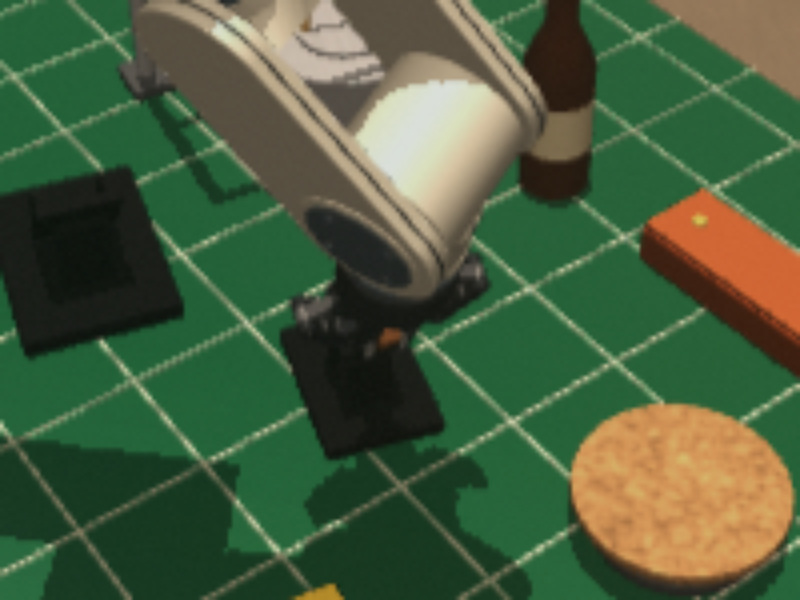

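Gripped: the opening reads 0.174, about 15 mm, which matches the handle. The side crop shows the brown handle end between the fingers near (392,338). Next I lift straight up.

>>> move_arm(deltas="0.0004 -0.0045 -0.009 0; 0.0013 -0.0134 -0.0268 0; 0.0026 -0.0267 -0.0536 0; 0.0044 -0.0445 -0.0894 0; 0.0066 -0.067 -0.134 0")

```text
clock: 11.8
position: [0.4149, -0.1558, 0.2502]
tool_rot: [0.96, -0.163, 0.059, -0.222]
force: [0.9, -1.4, -0.9]
grip_width: 0.173
```

```bash
cat > e.py <<'E'
import sys
from h import *
tag=sys.argv[1]
o,R=st();p=o['position']
yaw=np.radians(float(sys.argv[2]));O=p+np.array([float(t) for t in sys.argv[3:6]])
X=np.array([np.cos(yaw),np.sin(yaw),0]);Y=np.array([-X[1],X[0],0]);Z=np.array([0,0,1.])
out=[]
for c in('top','side'):
    im,d=bot.grab_frame(c);k=5;np.savez(c+tag+'.npz',im=im,d=d)
    a=proj(c,O);u0=int(np.clip(a[0]-75,0,490));v0=int(np.clip(a[1]-30,0,340))
    cr=cv2.resize(im[v0:v0+60,u0:u0+150],None,fx=k,fy=k,interpolation=cv2.INTER_CUBIC);raw=cr.copy()
    def q(p):
        a=(proj(c,O+p[0]*X+p[1]*Y+p[2]*Z)-[u0,v0]+.5)*k;return tuple(int(t) for t in a)
    def poly(ps,col): cv2.polylines(cr,[np.array([q(p) for p in ps])],True,col,1)
    poly([(.02,-.013,0.012),(.02,.013,0.012),(-.014,.013,0),(-.014,-.013,0)],(0,255,255))
    s=np.array([-.643,0,.766]);n=np.array([.766,0,.643]);b=np.array([-.01,0,0])
    poly([b+[0,.01,0],b+[0,-.01,0],b+.088*s+[0,-.01,0],b+.088*s+[0,.01,0]],(255,255,0))
    for sy in(-.008,.008):
        poly([b+.088*s+n*.011+[0,sy,0],b+.16*s+n*.011+[0,sy,0],b+.16*s-n*.011+[0,sy,0],b+.088*s-n*.011+[0,sy,0]],(255,0,255))
    out+=[cr]
save('e'+tag,np.vstack(out))
E
python3 e.py 3 70.2 .0267 .0813 -.0826
```

```text
t 11.8 j [-0.686  0.189  2.006  0.5    1.126 -0.609] p [ 0.4149 -0.1558  0.2502] F [ 0.9 -1.4 -0.9] g 0.173
lean 26.579837022445517 az 65.43070723115032 x [ 0.94  -0.338  0.042] y [-0.286 -0.848 -0.446] z [ 0.186  0.407 -0.894]
```

View pics/e3.png

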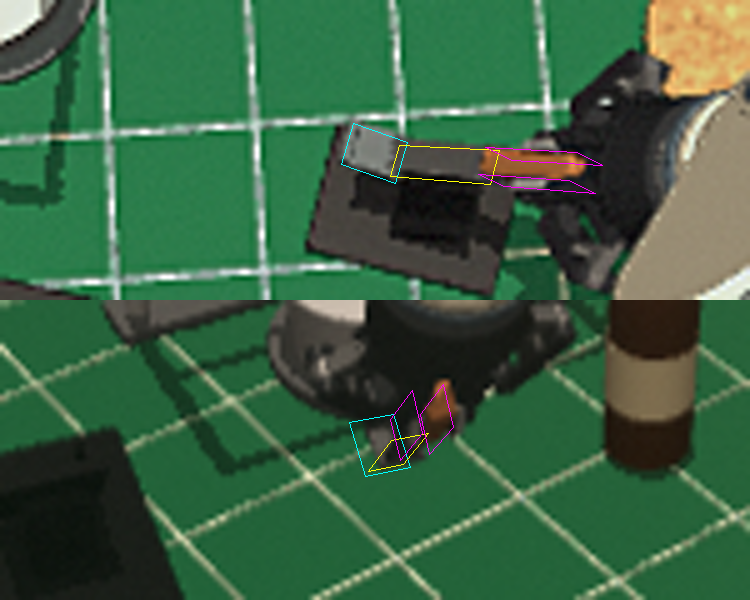

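The overlay matches the held lifter to about 1 px in both views: tongue at (372,152) in the top crop and (380,445) in the side crop. So the lifter did not slip, and the offset from TCP to lifter origin is known. Next is the pre-insert pose in front of the loop.

```bash
python3 -c "
from h import *
go((.5505,-.0185,.1856))"
```

```text
t 11.9 j [-0.686  0.184  2.001  0.501  1.126 -0.61 ] p [ 0.4177 -0.1577  0.2539] F [ 0.5 -1.  -0.5] g 0.172
lean 26.484053367768315 az 64.21657605489759 x [ 0.94  -0.338  0.052] y [-0.282 -0.851 -0.443] z [ 0.194  0.402 -0.895]
delta [ 0.0741 -0.1257  0.1428] len 0.204 rows 4.0
```

>>> move_arm(deltas="0.018 -0.031 0.035 0; 0.037 -0.063 0.071 0; 0.056 -0.094 0.107 0; 0.074 -0.126 0.143 0; 0.074 -0.126 0.143 0")

```text
clock: 12.52
position: [0.5479, -0.0136, 0.1787]
tool_rot: [0.96, -0.161, 0.058, -0.222]
force: [0.1, -0.0, -0.6]
grip_width: 0.174
```

>>> move_arm(deltas="0 0 0 0")

```text
clock: 12.65
position: [0.5471, -0.016, 0.1801]
tool_rot: [0.96, -0.162, 0.059, -0.222]
force: [-0.7, 0.1, -1.4]
grip_width: 0.174
```

```bash
python3 e.py 4 70.2 .0267 .0813 -.0826
```

```text
t 12.65 j [-0.298  0.377  1.942  0.624  0.862 -0.386] p [ 0.5471 -0.016   0.1801] F [-0.7  0.1 -1.4] g 0.174
lean 26.558023084363434 az 65.42928426701016 x [ 0.94  -0.337  0.042] y [-0.285 -0.849 -0.445] z [ 0.186  0.407 -0.894]
```

View pics/e4.png

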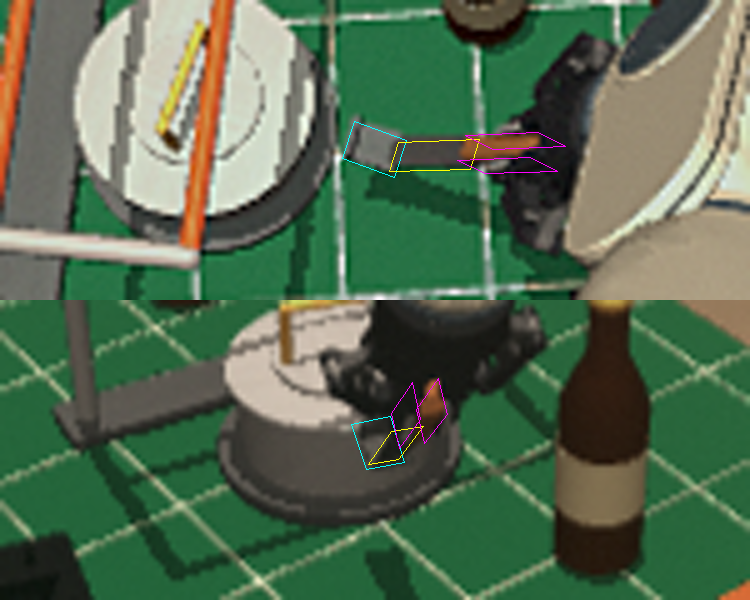

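```bash
cat > f.py <<'E'
from h import *
import sys
f=np.load(sys.argv[1]);P=cloud('top',f['d']);im=f['im'].astype(int)
O=np.array([float(t) for t in sys.argv[2:5]])
m=(np.abs(P-O)[...,:2].max(-1)<.035)&(P[...,2]>O[2]-.02)&(P[...,2]<O[2]+.03)
v,u=np.nonzero(m)
X=np.array([np.cos(1.2),np.sin(1.2),0]);Y=np.array([-X[1],X[0],0])
for a,b in sorted(zip(u,v)):
    d=P[b,a]-O;print(a,b,np.round([d@X*1e3,d@Y*1e3,d[2]*1e3]),im[b,a])
E
python3 f.py top4.npz .5738 .0653 .0975 | awk '{print}' | head -120
```

```text
269 177 [21. -1. 11.] [ 90 120  99]
269 178 [20.  2. 10.] [103 115 105]
269 179 [19.  5. 11.] [120 114 113]
269 180 [18.  8.  9.] [105 102  99]
269 181 [17. 11. 11.] [12 27 15]
270 174 [ 21. -11.  15.] [113 119 110]
270 175 [21. -9.  9.] [103 114 105]
270 176 [18. -4. 17.] [120 113 111]
270 177 [19. -3.  6.] [114 110 106]
270 178 [16.  2. 14.] [83 82 79]
270 179 [16.  5. 13.] [66 63 62]
270 180 [15.  6.  7.] [62 59 57]
270 181 [16.  8. -2.] [58 60 57]
271 173 [ 19. -16.  11.] [103 113 103]
271 174 [ 18. -12.  15.] [116 111 109]
271 175 [17. -9. 12.] [87 83 82]
271 176 [17. -8.  5.] [50 49 49]
271 177 [16. -5.  4.] [59 59 58]
271 178 [16. -3. -3.] [61 62 59]
271 179 [15.  1. -1.] [100 102  96]
271 180 [14.  3. -2.] [126 126 117]
271 181 [12.  8.  3.] [116 114 112]
271 182 [12.  9. -4.] [58 79 63]
272 174 [ 17. -16.   1.] [50 68 55]
272 175 [ 15. -12.   3.] [102  98  95]
272 176 [ 15. -10.  -1.] [123 124 117]
272 177 [13. -6.  3.] [121 123 116]
272 178 [13. -4. -2.] [116 119 112]
272 179 [12. -0. -0.] [115 118 109]
272 180 [11.  3. -1.] [117 120 113]
272 181 [9. 7. 3.] [118 118 113]
27
[... 2516 characters left out ...]
 17.] [77 72 68]
282 177 [-19. -13.  14.] [71 80 70]
282 178 [-20.  -9.  16.] [72 65 61]
282 179 [-22.  -5.  20.] [71 68 65]
282 180 [-23.  -2.  23.] [71 70 67]
282 181 [-24.   1.  22.] [76 70 66]
282 182 [-25.   4.  21.] [74 70 66]
283 177 [-23. -12.  21.] [70 76 68]
283 178 [-24. -10.  18.] [74 67 65]
283 179 [-25.  -6.  23.] [73 71 65]
283 180 [-27.  -2.  26.] [72 69 66]
283 181 [-28.   2.  28.] [73 70 66]
284 177 [-27. -12.  27.] [71 77 69]
284 179 [-28.  -7.  20.] [70 66 61]
284 180 [-30.  -3.  25.] [75 71 66]
284 183 [-33.   7.  27.] [20 71 42]
285 177 [-30. -13.  25.] [70 78 67]
285 178 [-31.  -9.  30.] [76 68 66]
285 183 [-36.   6.  26.] [21 72 44]
286 183 [-39.   5.  30.] [22 74 43]
```

```bash
python3 -c "
from h import *
o,R=st();O=o['position']+[.030,.080,-.0826]
for t in [(.0147,.0397,.0055),(.030,.080,.0055)]: print(t,(R.T@np.array(t)).round(4))
print(O,(R.T@(np.array([.6213,.183,.103])-O)).round(4))"
```

```text
t 12.75 j [-0.3    0.376  1.941  0.624  0.862 -0.386] p [ 0.5474 -0.0169  0.1808] F [-0.7 -0.5 -1. ] g 0.174
lean 26.578549225163258 az 65.17451160450938 x [ 0.94  -0.339  0.043] y [-0.286 -0.849 -0.445] z [ 0.188  0.406 -0.894]
(0.0147, 0.0397, 0.0055) [ 0.0006 -0.0403  0.014 ]
(0.03, 0.08, 0.0055) [ 0.0013 -0.0789  0.0332]
[0.57738033 0.06310445 0.0981639 ] [ 0.0008 -0.1164  0.0526]
```

>>> move_arm(deltas="0.0003 -0.014 0.0005 0; 0.0006 -0.0403 0.014 0; 0.001 -0.06 0.0235 0; 0.0013 -0.0789 0.0332 0; 0.0013 -0.0789 0.0332 0")

```text
clock: 13.38
position: [0.5783, 0.0648, 0.1871]
tool_rot: [0.96, -0.162, 0.061, -0.222]
force: [-0.9, -0.3, -1.8]
grip_width: 0.174
```

```bash
python3 e.py 5 68.75 .030 .080 -.0826;python3 -c "
from h import *
o,R=st();O=o['position']+[.030,.080,-.0826]
print(O,(R.T@(np.array([.6213,.183,.103])-O)).round(4))"
```

```text
t 13.38 j [-0.133  0.385  1.907  0.632  0.81  -0.234] p [0.5783 0.0648 0.1871] F [-0.9 -0.3 -1.8] g 0.174
lean 26.62810993097149 az 65.14972418578775 x [ 0.94  -0.337  0.045] y [-0.283 -0.849 -0.446] z [ 0.188  0.407 -0.894]
t 13.47 j [-0.135  0.385  1.907  0.632  0.81  -0.234] p [0.5779 0.0636 0.1867] F [-0.5 -0.4 -1.9] g 0.173
lean 26.59824393362571 az 65.13402821163334 x [ 0.94  -0.338  0.044] y [-0.284 -0.849 -0.446] z [ 0.188  0.406 -0.894]
[0.60785902 0.14364671 0.10413617] [-0.0007 -0.0367  0.0195]
```

View pics/e5.png

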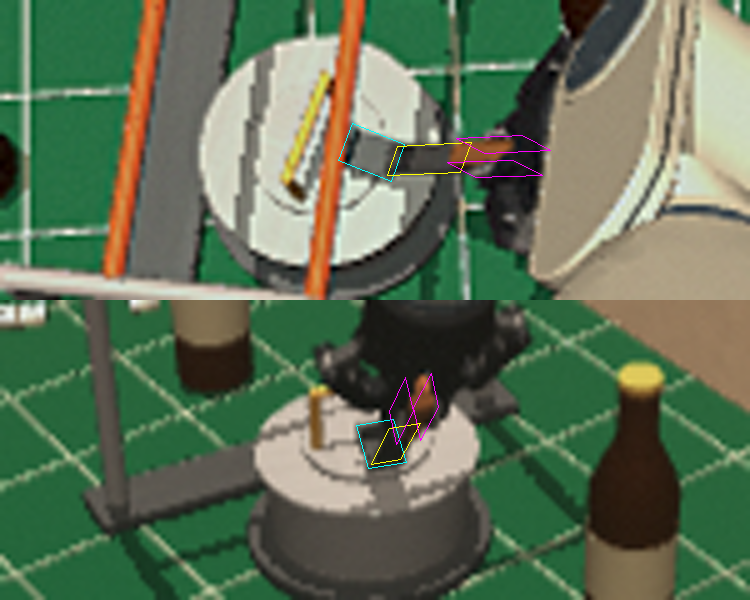

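The tongue is lined up with the middle of the bar: tongue at top-crop (372,152), bar middle at (308,135), with the tongue's axis running that way. I'll insert.

>>> move_arm(deltas="0 -0.013 0.007 0; 0 -0.027 0.0143 0; -0.0007 -0.0367 0.0195 0; -0.0007 -0.0367 0.0195 0")

```text
clock: 13.98
position: [0.5914, 0.1042, 0.185]
tool_rot: [0.96, -0.162, 0.06, -0.222]
force: [-0.2, -0.6, -1.4]
grip_width: 0.173
```

```bash
python3 e.py 6 68.75 .030 .080 -.0826;python3 -c "
from h import *
o,R=st();O=o['position']+[.030,.080,-.0826]
print(O,(R.T@(np.array([.6213,.183,.126])-O)).round(4),R.T[:,2])"
```

```text
t 13.97 j [-0.056  0.402  1.885  0.633  0.781 -0.163] p [0.5914 0.1042 0.185 ] F [-0.2 -0.6 -1.4] g 0.173
lean 26.59522526189368 az 65.29641093764846 x [ 0.941 -0.337  0.044] y [-0.284 -0.849 -0.446] z [ 0.187  0.407 -0.894]
t 14.07 j [-0.058  0.401  1.885  0.633  0.781 -0.164] p [0.5912 0.1034 0.185 ] F [ 0.4  0.7 -1.3] g 0.17
lean 26.58368958319565 az 65.2554703242381 x [ 0.94  -0.338  0.043] y [-0.284 -0.849 -0.445] z [ 0.187  0.406 -0.894]
[0.62124034 0.18335769 0.10240646] [ 0.0012 -0.0102 -0.0212] [ 0.0434776  -0.44538748 -0.89428166]
```

View pics/e6.png

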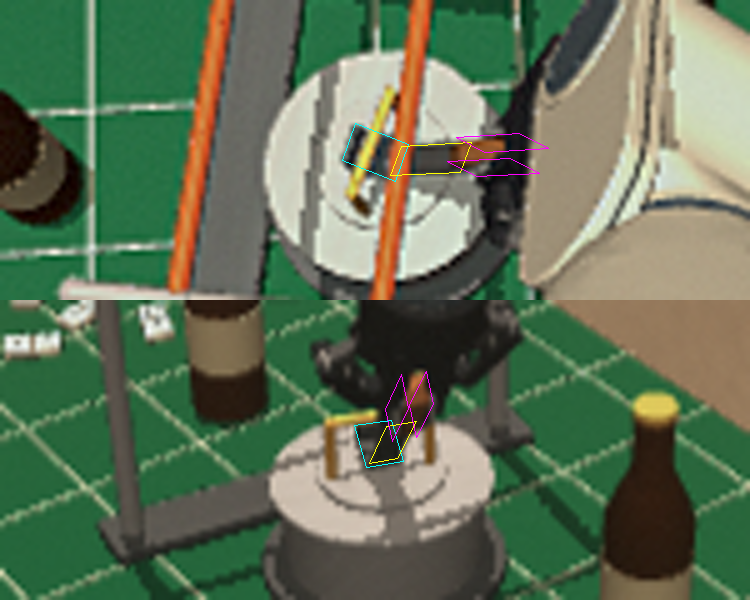

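The tongue is through the window with the lip past the bar: tongue at top-crop (372,152), bar middle at (373,147). Next I lift slowly.

>>> move_arm(deltas="0.0004 -0.0053 -0.0107 0; 0.0009 -0.0089 -0.0179 0; 0.0011 -0.0107 -0.0215 0; 0.0013 -0.0129 -0.0259 0; 0.0015 -0.0151 -0.0304 0")

```text
clock: 14.7
position: [0.5909, 0.103, 0.2189]
tool_rot: [0.96, -0.162, 0.06, -0.222]
force: [-0.1, -0.1, -5.4]
grip_width: 0.174
```

>>> move_arm(deltas="0.0003 -0.0027 -0.0054 0; 0.0007 -0.0067 -0.0134 0; 0.0011 -0.0107 -0.0215 0; 0.0011 -0.0107 -0.0215 0")

```text
clock: 15.2
position: [0.5921, 0.103, 0.2444]
tool_rot: [0.959, -0.162, 0.061, -0.222]
force: [-0.7, 0.6, -5.0]
grip_width: 0.171
```

```bash
python3 e.py 7 68.75 .030 .080 -.0826;python3 -c "
from h import *
o,R=st();print(o['wrist_torque'])"
```

```text
t 15.2 j [-0.058  0.317  1.844  0.57   0.883 -0.069] p [0.5921 0.103  0.2444] F [-0.7  0.6 -5. ] g 0.171
lean 26.6401664165769 az 64.95882464410668 x [ 0.94  -0.338  0.046] y [-0.284 -0.849 -0.446] z [ 0.19   0.406 -0.894]
t 15.3 j [-0.058  0.318  1.845  0.57   0.883 -0.07 ] p [0.5914 0.103  0.2433] F [-1.3  0.2 -5.7] g 0.176
lean 26.594812743565953 az 65.172383178383 x [ 0.94  -0.338  0.044] y [-0.285 -0.849 -0.446] z [ 0.188  0.406 -0.894]
[-0.95939798  0.43271526  0.0284462 ]
```

View pics/e7.png

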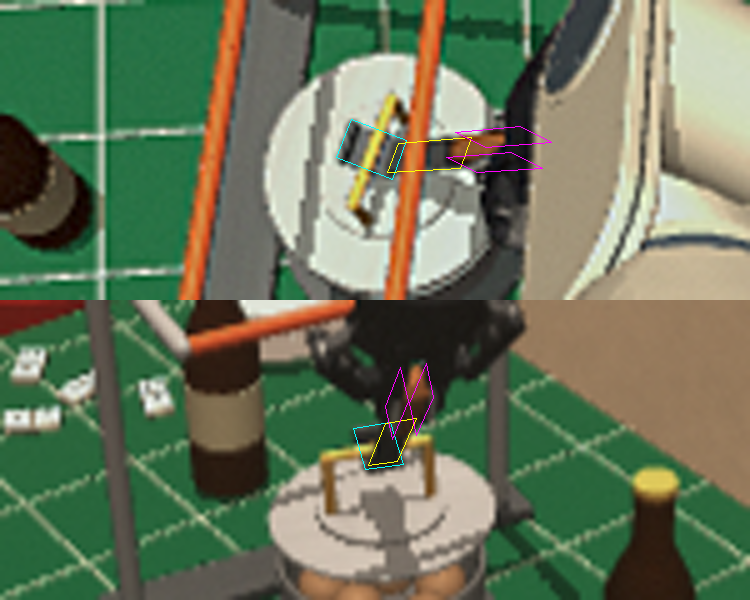

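The lid hangs level, clear of the pot (eggs visible at side-crop (370,585)), with about 4 N on the wrist. I'll withdraw away from the tubes with gentle acceleration.

```bash
cat > path.py <<'E'
from h import *
import sys
# usage: path.py dx dy dz [maxstep acc]
o,R=st();W=np.array([float(t) for t in sys.argv[1:4]]);mx=float(sys.argv[4]);a=float(sys.argv[5])
L=np.linalg.norm(W);best=None
v=0;s=0;S=[]
while L-s>1e-6:
    # accelerate unless need to brake
    v2=min(v+a,mx)
    def stop(v):
        d=0
        while v>0: d+=v;v-=a
        return d
    while v2>a*.3 and s+stop(v2)>L+1e-9: v2-=a*.1
    v=max(v2,a*.3);s=min(L,s+v);S.append(s)
base=0;B=np.zeros(3)
for i in range(0,len(S),5):
    print('; '.join(' '.join('%.4f'%x for x in (R.T@(W/L*s)-B))+' 0' for s in S[i:i+5]))
    B=R.T@(W/L*S[min(i+4,len(S)-1)])
E
python3 path.py -.12 -.183 .025 .035 .01
```

```text
t 15.3 j [-0.058  0.318  1.845  0.57   0.883 -0.07 ] p [0.5914 0.103  0.2433] F [-1.3  0.2 -5.7] g 0.176
lean 26.594812743565953 az 65.172383178383 x [ 0.94  -0.338  0.044] y [-0.285 -0.849 -0.446] z [ 0.188  0.406 -0.894]
-0.0023 0.0081 -0.0054 0; -0.0068 0.0243 -0.0162 0; -0.0136 0.0486 -0.0325 0; -0.0215 0.0769 -0.0514 0; -0.0294 0.1053 -0.0704 0
-0.0079 0.0283 -0.0190 0; -0.0142 0.0510 -0.0341 0; -0.0183 0.0656 -0.0439 0; -0.0204 0.0729 -0.0487 0; -0.0204 0.0731 -0.0489 0
```

>>> move_arm(deltas="-0.0023 0.0081 -0.0054 0; -0.0068 0.0243 -0.0162 0; -0.0136 0.0486 -0.0325 0; -0.0215 0.0769 -0.0514 0; -0.0294 0.1053 -0.0704 0")

```text
clock: 15.92
position: [0.5192, -0.0067, 0.258]
tool_rot: [0.96, -0.162, 0.06, -0.222]
force: [0.6, -0.5, -4.5]
grip_width: 0.176
```

>>> move_arm(deltas="-0.0079 0.0283 -0.0190 0; -0.0142 0.0510 -0.0341 0; -0.0183 0.0656 -0.0439 0; -0.0204 0.0729 -0.0487 0; -0.0204 0.0731 -0.0489 0")

```text
clock: 16.55
position: [0.4711, -0.0806, 0.2683]
tool_rot: [0.959, -0.163, 0.061, -0.222]
force: [-0.1, 0.0, -4.3]
grip_width: 0.172
```

```bash
python3 e.py 8 68.75 .030 .080 -.0826; python3 path.py .0286 -.339 .0 .04 .01
```

```text
t 16.55 j [-0.481  0.173  1.975  0.532  1.081 -0.42 ] p [ 0.4711 -0.0806  0.2683] F [-0.1  0.  -4.3] g 0.172
lean 26.597739505020645 az 65.06288006658504 x [ 0.94  -0.34   0.044] y [-0.286 -0.848 -0.446] z [ 0.189  0.406 -0.894]
t 16.65 j [-0.479  0.174  1.974  0.532  1.081 -0.42 ] p [ 0.4715 -0.0799  0.2682] F [-0.2  1.1 -4.5] g 0.174
lean 26.608478874384915 az 65.16764554005499 x [ 0.94  -0.339  0.044] y [-0.285 -0.849 -0.446] z [ 0.188  0.406 -0.894]
0.0042 0.0082 -0.0039 0; 0.0125 0.0247 -0.0117 0; 0.0250 0.0493 -0.0234 0; 0.0416 0.0822 -0.0389 0; 0.0583 0.1150 -0.0545 0
0.0167 0.0329 -0.0156 0; 0.0333 0.0657 -0.0311 0; 0.0500 0.0986 -0.0467 0; 0.0645 0.1274 -0.0603 0; 0.0749 0.1479 -0.0701 0
0.0062 0.0123 -0.0058 0; 0.0083 0.0164 -0.0078 0; 0.0084 0.0166 -0.0079 0
```

View pics/e8.png

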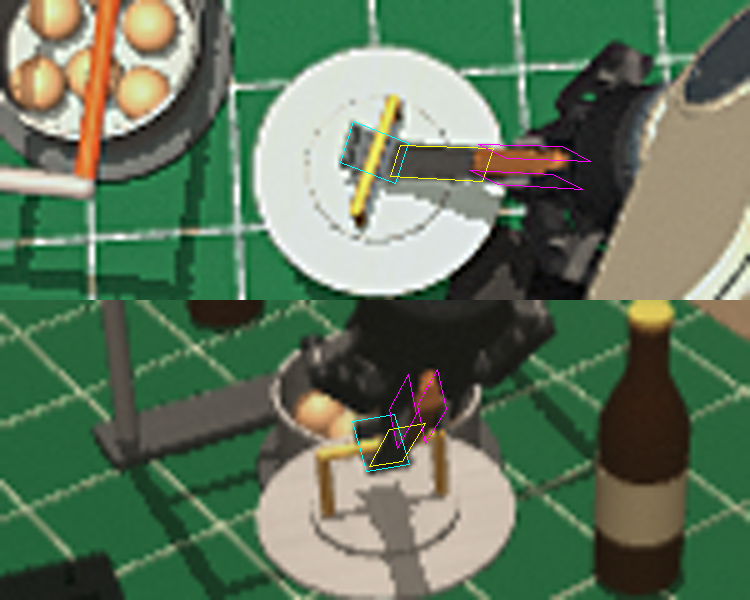

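The lid is out and level, with the bar on the saddle at top-crop (376,155). I'll measure its real centre and tilt relative to the TCP.

```bash
cat > lidm.py <<'E'
from h import *
import sys
f=np.load(sys.argv[1]);P=cloud('top',f['d']);c=np.array([float(t) for t in sys.argv[2:5]])
im=f['im'].astype(int)
m=(np.hypot(P[...,0]-c[0],P[...,1]-c[1])<.1)&(abs(P[...,2]-c[2]-.007)<.014)&(im.min(-1)>130)
Q=P[m].astype(np.float64);print(len(Q),cv2.minEnclosingCircle(Q[:,:2].astype(np.float32)))
A=np.c_[Q[:,:2]-c[:2],np.ones(len(Q))];s=np.linalg.lstsq(A,Q[:,2],rcond=None)[0];print('slopes',s,'z lid top mean',s[2])
E
python3 lidm.py top8.npz .5015 .0 .134
```

```text
1607 ((0.5033254623413086, 0.0008693734416738153), 0.07895026355981827)
slopes [ 0.03434508 -0.02350529  0.14036825] z lid top mean 0.14036825072726924
```

>>> move_arm(deltas="0.0042 0.0082 -0.0039 0; 0.0125 0.0247 -0.0117 0; 0.0250 0.0493 -0.0234 0; 0.0416 0.0822 -0.0389 0; 0.0583 0.1150 -0.0545 0")

```text
clock: 17.27
position: [0.4835, -0.222, 0.2681]
tool_rot: [0.96, -0.162, 0.061, -0.222]
force: [1.3, 0.2, -5.3]
grip_width: 0.174
```

>>> move_arm(deltas="0.0167 0.0329 -0.0156 0; 0.0333 0.0657 -0.0311 0; 0.0500 0.0986 -0.0467 0; 0.0645 0.1274 -0.0603 0; 0.0749 0.1479 -0.0701 0")

```text
clock: 17.9
position: [0.4982, -0.402, 0.2675]
tool_rot: [0.96, -0.163, 0.061, -0.222]
force: [-0.8, 0.0, -5.2]
grip_width: 0.171
```

>>> move_arm(deltas="0.0055 0.0123 -0.0058 0; 0.0069 0.0164 -0.0078 0; 0.0070 0.0166 -0.0079 0; 0.0070 0.0166 -0.0079 0")

```text
clock: 18.4
position: [0.4987, -0.4177, 0.2684]
tool_rot: [0.96, -0.162, 0.06, -0.222]
force: [0.5, 0.8, -4.6]
grip_width: 0.174
```

```bash
python3 e.py 9 68.75 .030 .080 -.0826; python3 lidm.py top9.npz .53 -.339 .134
```

```text
t 18.4 j [-0.902  0.526  1.449  0.417  1.405 -0.687] p [ 0.4987 -0.4177  0.2684] F [ 0.5  0.8 -4.6] g 0.174
lean 26.613353599297593 az 65.26955820175901 x [ 0.94  -0.338  0.043] y [-0.284 -0.849 -0.446] z [ 0.187  0.407 -0.894]
1501 ((0.5303552150726318, -0.3363015651702881), 0.08036959171295166)
slopes [0.04479369 0.01192524 0.14009591] z lid top mean 0.1400959083699493
```

View pics/e9.png

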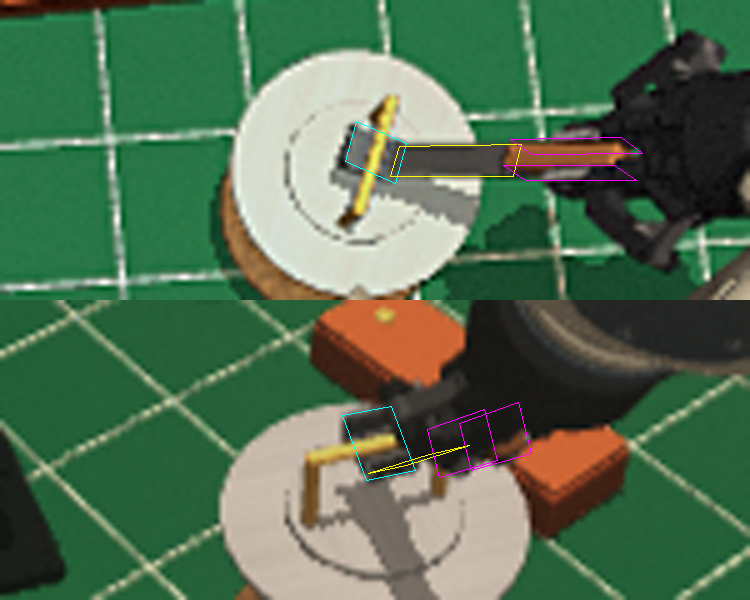

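The lid is centred on the stand to about 3 mm, and lid z is about 0.135. I'll descend 73 mm, then feel for the cork.

>>> move_arm(deltas="-0.0003 0.005 0.009 0; -0.001 0.0134 0.0268 0; -0.0019 0.0214 0.0429 0; -0.0026 0.0277 0.0554 0; -0.003 0.0315 0.063 0")

```text
clock: 19.12
position: [0.4985, -0.4183, 0.1961]
tool_rot: [0.959, -0.163, 0.06, -0.223]
force: [0.0, -0.8, -6.1]
grip_width: 0.172
```

>>> move_arm(deltas="0 0.0009 0.0018 0; 0 0.0009 0.0018 0")

```text
clock: 19.38
position: [0.4991, -0.4189, 0.1961]
tool_rot: [0.96, -0.162, 0.061, -0.222]
force: [-0.3, -0.5, -5.1]
grip_width: 0.175
```

```bash
python3 e.py 10 68.75 .030 .080 -.0826; python3 lidm.py top10.npz .53 -.339 .062
```

```text
t 19.38 j [-0.902  0.602  1.496  0.429  1.291 -0.739] p [ 0.4991 -0.4189  0.1961] F [-0.3 -0.5 -5.1] g 0.175
lean 26.589036065753824 az 65.12861499959902 x [ 0.94  -0.338  0.044] y [-0.285 -0.849 -0.445] z [ 0.188  0.406 -0.894]
1172 ((0.5319727063179016, -0.3363873362541199), 0.0791967511177063)
slopes [ 0.02008304 -0.02911103  0.06834725] z lid top mean 0.06834725050596677
```

View pics/e10.png

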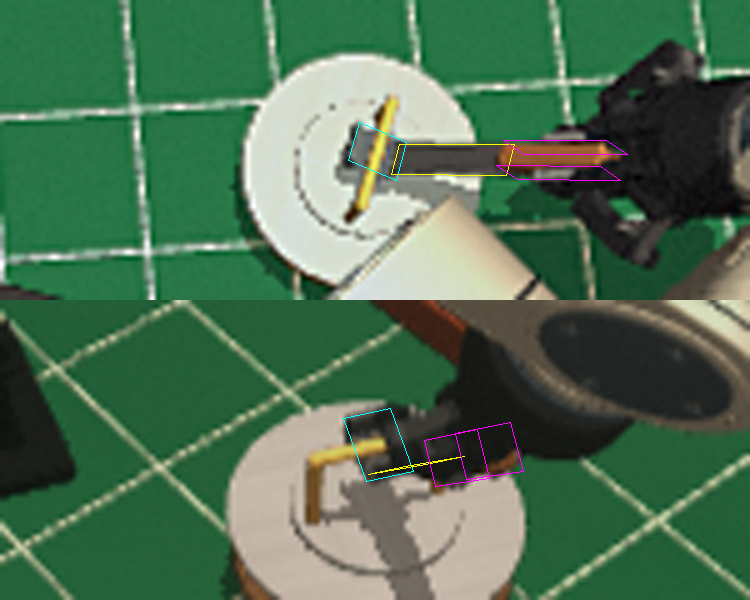

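>>> move_arm(deltas="0 0.0034 0.0006 0; -0.0001 0.0044 0.0026 0; -0.0002 0.0053 0.0044 0; -0.0003 0.006 0.0059 0; -0.0003 0.006 0.0059 0")

```text
clock: 20.1
position: [0.4979, -0.4211, 0.1876]
tool_rot: [0.96, -0.162, 0.06, -0.222]
force: [-0.4, -0.0, -5.2]
grip_width: 0.168
```

>>> move_arm(deltas="-0.0001 0.0007 0.0013 0; -0.0001 0.0013 0.0027 0; -0.0002 0.0018 0.0036 0; -0.0002 0.0018 0.0036 0")

```text
clock: 20.6
position: [0.4979, -0.4212, 0.1837]
tool_rot: [0.96, -0.162, 0.06, -0.222]
force: [-0.0, 0.4, -4.9]
grip_width: 0.175
```

>>> move_arm(deltas="-0.0001 0.0005 0.001 0; -0.0001 0.0009 0.0018 0; -0.0001 0.0009 0.0018 0")

```text
clock: 20.98
position: [0.4981, -0.4213, 0.1819]
tool_rot: [0.96, -0.162, 0.061, -0.222]
force: [0.2, -0.3, -4.5]
grip_width: 0.174
```

>>> move_arm(deltas="0 0.0004 0.0009 0; -0.0001 0.0009 0.0018 0; -0.0001 0.0009 0.0018 0")

```text
clock: 21.35
position: [0.4979, -0.4211, 0.18]
tool_rot: [0.959, -0.162, 0.06, -0.222]
force: [-0.1, 0.1, -1.8]
grip_width: 0.172
```

>>> move_arm(deltas="0 0.0004 0.0009 0; -0.0001 0.0009 0.0018 0; -0.0001 0.0009 0.0018 0")

```text
clock: 21.72
position: [0.4979, -0.4212, 0.1777]
tool_rot: [0.96, -0.162, 0.06, -0.222]
force: [-1.3, 0.1, -1.7]
grip_width: 0.174
```

>>> move_arm(deltas="0 0.0004 0.0009 0; -0.0001 0.0009 0.0018 0; -0.0001 0.0009 0.0018 0")

```text
clock: 22.1
position: [0.4979, -0.4212, 0.1756]
tool_rot: [0.96, -0.162, 0.06, -0.222]
force: [0.1, -0.9, -1.2]
grip_width: 0.172
```

The wrist force fell from 5 N to about 1.4 N at TCP z≈0.18, so the lid is down on the cork at z≈0.041, as measured. I'll lower the tongue into the middle of the window and check.

>>> move_arm(deltas="-0.0002 0.002 0.004 0; -0.0005 0.0045 0.009 0; -0.0007 0.0071 0.0143 0; -0.0008 0.0082 0.0165 0; -0.0008 0.0082 0.0165 0")

```text
clock: 22.72
position: [0.4978, -0.4211, 0.1569]
tool_rot: [0.96, -0.162, 0.06, -0.222]
force: [-0.2, 0.1, -1.2]
grip_width: 0.174
```

```bash
python3 e.py 11 68.75 .030 .080 -.0826; python3 lidm.py top11.npz .53 -.339 .047; python3 path.py -.054 -.139 .0 .035 .01
```

```text
t 22.73 j [-0.906  0.65   1.512  0.436  1.236 -0.769] p [ 0.4978 -0.4211  0.1569] F [-0.2  0.1 -1.2] g 0.174
lean 26.612408374035688 az 65.25411711918834 x [ 0.94  -0.338  0.043] y [-0.285 -0.849 -0.446] z [ 0.188  0.407 -0.894]
1137 ((0.5293833017349243, -0.33849048614501953), 0.07922909408807755)
slopes [-0.01647732 -0.01367079  0.0532735 ] z lid top mean 0.05327349945165385
t 22.82 j [-0.906  0.649  1.512  0.436  1.236 -0.769] p [ 0.498  -0.4213  0.1574] F [-0.  -0.1 -1. ] g 0.172
lean 26.592310760977917 az 65.16647114836991 x [ 0.94  -0.338  0.044] y [-0.285 -0.849 -0.445] z [ 0.188  0.406 -0.894]
-0.0003 0.0089 -0.0045 0; -0.0008 0.0268 -0.0134 0; -0.0015 0.0537 -0.0268 0; -0.0024 0.0850 -0.0424 0; -0.0031 0.1100 -0.0550 0
-0.0005 0.0161 -0.0080 0; -0.0007 0.0233 -0.0116 0; -0.0007 0.0234 -0.0117 0
```

View pics/e11.png

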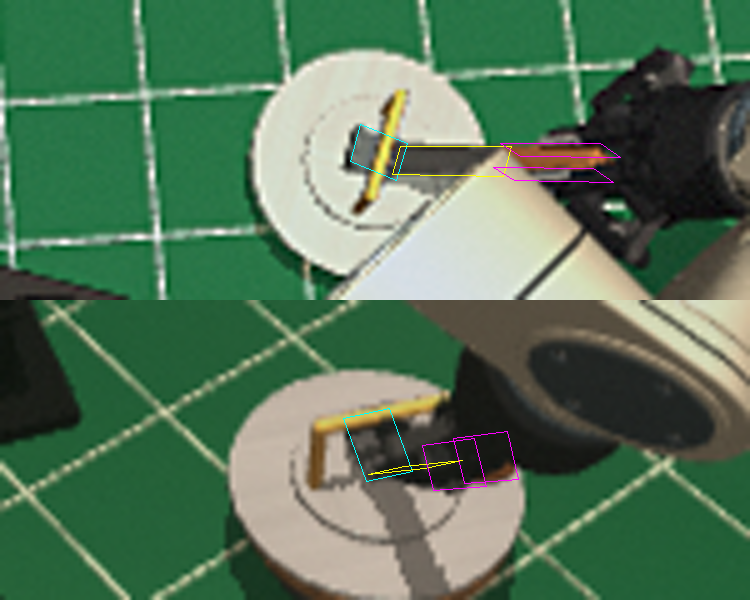

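The lid lies flat at (0.5294, -0.3385), under 1 mm from the stand's centre. The side crop shows the tongue at (375,445), below the bar. I'll withdraw.

>>> move_arm(deltas="-0.0002 0.005 -0.0025 0; -0.0005 0.0134 -0.0067 0; -0.0008 0.0268 -0.0134 0; -0.0013 0.0447 -0.0223 0; -0.0018 0.0626 -0.0313 0")

```text
clock: 23.45
position: [0.4718, -0.4882, 0.1573]
tool_rot: [0.96, -0.163, 0.06, -0.222]
force: [0.6, 0.1, -1.7]
grip_width: 0.173
```

>>> move_arm(deltas="-0.0005 0.018 -0.009 0; -0.0011 0.04 -0.02 0; -0.0016 0.058 -0.029 0; -0.0016 0.058 -0.029 0")

```text
clock: 23.95
position: [0.4482, -0.5486, 0.157]
tool_rot: [0.959, -0.163, 0.061, -0.222]
force: [0.8, 0.7, -0.8]
grip_width: 0.171
```

```bash
python3 e.py 12 68.75 .030 .080 -.0826; python3 lidm.py top12.npz .53 -.339 .047
```

```text
t 23.95 j [-1.058  0.754  1.308  0.379  1.378 -0.851] p [ 0.4482 -0.5486  0.157 ] F [ 0.8  0.7 -0.8] g 0.171
lean 26.57832601243627 az 65.0508331350488 x [ 0.939 -0.34   0.044] y [-0.286 -0.848 -0.445] z [ 0.189  0.406 -0.894]
1592 ((0.5293256044387817, -0.33869463205337524), 0.07945951819419861)
slopes [0.00025344 0.00155244 0.0530324 ] z lid top mean 0.05303240071655579
```

View pics/e12.png

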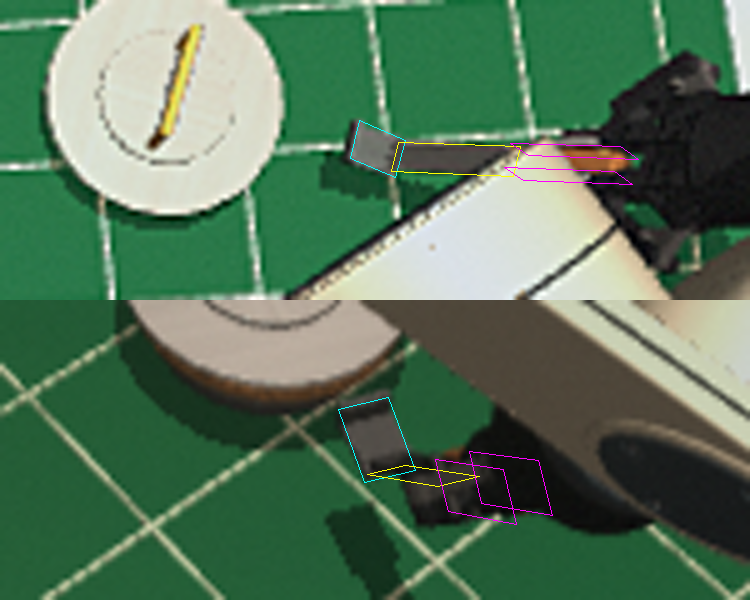

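The lid stays flat, centred to within 1 mm, and the lifter is free. I'll go back to above the cradle.

```bash
python3 -c "
from h import *
o,R=st()
p=o['position'];B=np.array(p)
for w in [(.447,-.545,.195),(.445,-.53,.24),(.442,-.48,.26),(.44,-.425,.265),(.435,-.365,.265)]: print((R.T@(np.array(w)-B)).round(4))
B=np.array([.435,-.365,.265])
for w in [(.43,-.305,.265),(.425,-.245,.265),(.42,-.195,.26),(.4158,-.1568,.255),(.4158,-.1568,.25)]: print((R.T@(np.array(w)-B)).round(4))
"
```

```text
t 24.05 j [-1.056  0.753  1.31   0.38   1.378 -0.851] p [ 0.449  -0.5467  0.1571] F [ 0.5  0.  -0.3] g 0.17
lean 26.63974750102005 az 65.22959522884634 x [ 0.94  -0.339  0.043] y [-0.285 -0.848 -0.446] z [ 0.188  0.407 -0.894]
[-0.0008 -0.0178 -0.0336]
[-0.0058 -0.05   -0.0681]
[-0.0247 -0.1005 -0.0662]
[-0.045  -0.1488 -0.0486]
[-0.07   -0.1983 -0.0251]
[-0.025  -0.0495  0.0235]
[-0.05   -0.0989  0.047 ]
[-0.0719 -0.1377  0.0709]
[-0.089  -0.1667  0.0901]
[-0.0892 -0.1644  0.0946]
```

>>> move_arm(deltas="-0.0008 -0.0178 -0.0336 0; -0.0058 -0.05 -0.0681 0; -0.0247 -0.1005 -0.0662 0; -0.045 -0.1488 -0.0486 0; -0.07 -0.1983 -0.0251 0")

```text
clock: 24.68
position: [0.4353, -0.3628, 0.2659]
tool_rot: [0.96, -0.162, 0.061, -0.222]
force: [0.8, 1.0, -1.3]
grip_width: 0.174
```

>>> move_arm(deltas="-0.025 -0.0495 0.0235 0; -0.05 -0.0989 0.047 0; -0.0719 -0.1377 0.0709 0; -0.089 -0.1667 0.0901 0; -0.0892 -0.1644 0.0946 0")

```text
clock: 25.3
position: [0.4146, -0.1536, 0.2499]
tool_rot: [0.96, -0.161, 0.06, -0.222]
force: [1.0, 0.4, -1.9]
grip_width: 0.172
```

>>> move_arm(deltas="0 0 0 0; 0 0 0 0")

```text
clock: 25.55
position: [0.4162, -0.1578, 0.25]
tool_rot: [0.96, -0.162, 0.061, -0.222]
force: [1.4, -0.3, -1.2]
grip_width: 0.169
```

```bash
python3 e.py 13 68.75 .030 .080 -.0826; python3 -c "
from h import *
go((.4158,-.1568,.17))"
```

```text
t 25.55 j [-0.688  0.191  2.003  0.501  1.125 -0.613] p [ 0.4162 -0.1578  0.25  ] F [ 1.4 -0.3 -1.2] g 0.169
lean 26.582710290422963 az 65.08190880269217 x [ 0.94  -0.339  0.044] y [-0.285 -0.849 -0.445] z [ 0.189  0.406 -0.894]
t 25.65 j [-0.688  0.191  2.003  0.501  1.125 -0.613] p [ 0.4161 -0.1578  0.2499] F [-0.5  0.3 -0.4] g 0.171
lean 26.589926077855964 az 65.09648737620321 x [ 0.94  -0.339  0.044] y [-0.285 -0.849 -0.445] z [ 0.188  0.406 -0.894]
delta [-0.0041  0.0348  0.0718] len 0.08 rows 2.0
```

View pics/e13.png

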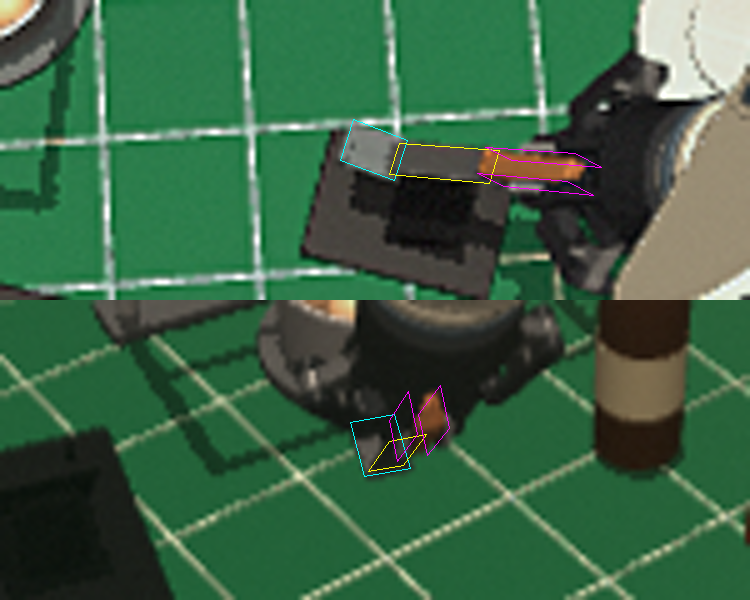

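The view matches the one right after pickup, so the lifter has not slipped in the grip. I'll descend.

>>> move_arm(deltas="-0.0013 0.0125 0.027 0; -0.003 0.029 0.06 0; -0.0043 0.043 0.089 0; -0.0052 0.0525 0.1077 0; -0.0056 0.0563 0.1152 0")

```text
clock: 26.28
position: [0.4158, -0.1563, 0.1204]
tool_rot: [0.959, -0.163, 0.06, -0.222]
force: [-0.3, -0.5, -1.5]
grip_width: 0.174
```

>>> move_arm(deltas="-0.0001 0.0009 0.0018 0; -0.0002 0.0018 0.0036 0; -0.0002 0.0018 0.0036 0")

```text
clock: 26.65
position: [0.4164, -0.1563, 0.118]
tool_rot: [0.96, -0.162, 0.061, -0.222]
force: [0.5, 0.0, -2.2]
grip_width: 0.174
```

```bash
python3 -c "
from h import *
go((.4158,-.1568,.0996))"
```

```text
t 26.65 j [-0.685  0.426  2.088  0.614  0.851 -0.813] p [ 0.4164 -0.1563  0.118 ] F [ 0.5  0.  -2.2] g 0.174
lean 26.583000237921176 az 65.06166116300743 x [ 0.94  -0.338  0.045] y [-0.284 -0.849 -0.445] z [ 0.189  0.406 -0.894]
delta [-0.0012  0.0087  0.0161] len 0.018 rows 1.0
```

>>> move_arm(deltas="-0.0003 0.0018 0.0036 0; -0.0005 0.0036 0.0072 0; -0.0008 0.0054 0.0107 0; -0.0009 0.0066 0.0128 0; -0.0009 0.0066 0.0128 0")

```text
clock: 27.28
position: [0.4156, -0.1561, 0.1028]
tool_rot: [0.96, -0.162, 0.06, -0.222]
force: [-0.5, -0.6, -1.3]
grip_width: 0.168
```

>>> move_arm(deltas="-0.0001 0.0006 0.0012 0; -0.0002 0.0012 0.0024 0; -0.0002 0.0014 0.0028 0; -0.0002 0.0014 0.0028 0")

```text
clock: 27.78
position: [0.4157, -0.1562, 0.1]
tool_rot: [0.96, -0.162, 0.06, -0.222]
force: [-0.6, -1.9, 0.6]
grip_width: 0.169
```

```bash
python3 e.py 14 68.75 .030 .080 -.0826; python3 -c "
from h import *
go((.4158,-.1568,.0996))"
```

```text
t 27.77 j [-0.686  0.463  2.094  0.636  0.818 -0.847] p [ 0.4157 -0.1562  0.1   ] F [-0.6 -1.9  0.6] g 0.169
lean 26.597555890556745 az 65.17771850676786 x [ 0.94  -0.338  0.044] y [-0.285 -0.849 -0.446] z [ 0.188  0.406 -0.894]
t 27.88 j [-0.686  0.463  2.094  0.636  0.818 -0.847] p [ 0.4157 -0.1562  0.1   ] F [-1.4 -0.5  1.2] g 0.176
lean 26.595577709277375 az 65.17488098442024 x [ 0.94  -0.338  0.044] y [-0.285 -0.849 -0.446] z [ 0.188  0.406 -0.894]
delta [0.0003 0.0006 0.0001] len 0.001 rows 1.0
```

View pics/e14.png

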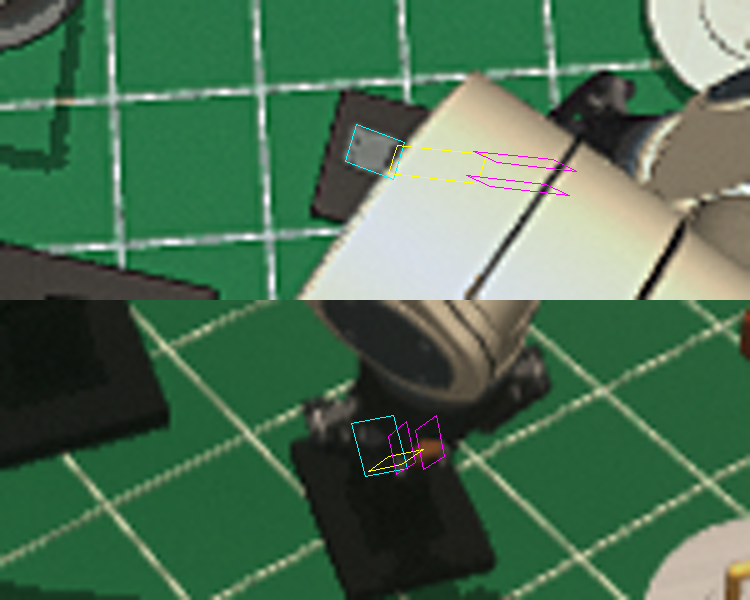

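It is back at the recorded grasp pose, with the cradle taking the weight: force went from -1.3 to about +1 N. I'll open slowly, then back out along the tool axis.

>>> move_arm(deltas="0 0 0 0; 0 0 0 0; 0 0 0 0", grip=0.03, newtons=20)

```text
clock: 28.25
position: [0.4157, -0.1561, 0.0999]
tool_rot: [0.96, -0.162, 0.06, -0.222]
force: [0.2, 0.3, 0.0]
grip_width: 0.354
```

>>> move_arm(deltas="0 0 0 0; 0 0 0 0; 0 0 0 0; 0 0 0 0", grip=0.08)

```text
clock: 28.75
position: [0.4157, -0.1561, 0.0999]
tool_rot: [0.96, -0.162, 0.06, -0.222]
force: [1.1, -0.5, 0.5]
grip_width: 0.935
```

>>> move_arm(deltas="0 0 -0.01 0; 0 0 -0.03 0; 0 0 -0.06 0; 0 0 -0.1 0; 0 0 -0.15 0")

```text
clock: 29.38
position: [0.3866, -0.2173, 0.2353]
tool_rot: [0.96, -0.162, 0.06, -0.222]
force: [1.8, -0.1, -0.3]
grip_width: 0.939
```

```bash
python3 e.py 15 68.75 .030 .080 -.0826; python3 lidm.py top15.npz .53 -.339 .047; python3 - <<'E'
from h import *
for c in('top','side'):
    a=np.load(c+'0.npz')['im'];b=np.load(c+'15.npz')['im']
    u0,v0=(295,195) if c=='top' else (270,245)
    w,h=75,50
    save('cmp_'+c,np.hstack([cv2.resize(i[v0:v0+h,u0:u0+w],None,fx=5,fy=5,interpolation=cv2.INTER_CUBIC) for i in(a,b)]))
cv2.imwrite('pics/cmp.png',np.vstack([cv2.imread('pics/cmp_top.png'),cv2.imread('pics/cmp_side.png')]))
save('top15',np.load('top15.npz')['im'])
E
```

```text
t 29.38 j [-0.824  0.241  1.979  0.469  1.156 -0.732] p [ 0.3866 -0.2173  0.2353] F [ 1.8 -0.1 -0.3] g 0.939
lean 26.587156057737328 az 65.35550236344801 x [ 0.94  -0.338  0.042] y [-0.285 -0.849 -0.446] z [ 0.187  0.407 -0.894]
1410 ((0.5279872417449951, -0.3388497531414032), 0.07909343391656876)
slopes [-0.00962737  0.00204999  0.05331545] z lid top mean 0.05331545107501168
```

View pics/cmp.png

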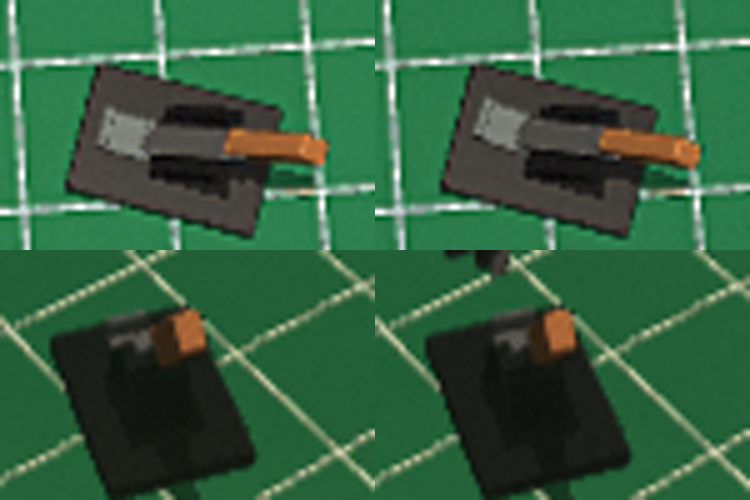

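View pics/top15.png

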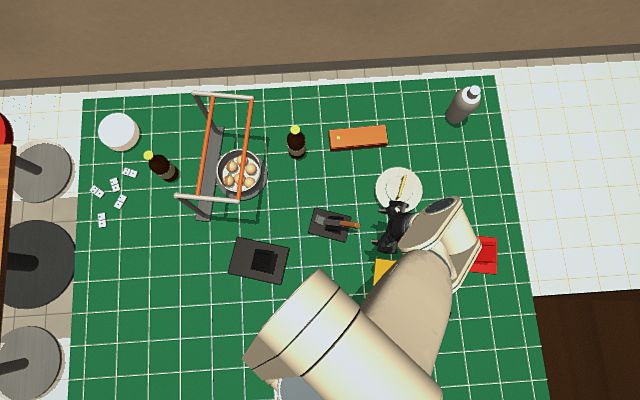

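The lifter is back in its cradle. I'll check numerically how well it is seated against the first picture.

```bash
cat > g.py <<'E'
from h import *
for t in('0','15'):
    f=np.load(f'top{t}.npz');P=cloud('top',f['d']);im=f['im'].astype(int)
    O=np.array([.4425,-.0755,.017]);X=np.array([np.cos(1.237),np.sin(1.237),0]);Y=np.array([-X[1],X[0],0])
    D=P-O;a=D@X;b=D@Y
    m=(abs(a)<.025)&(abs(b)<.022)&(im.min(-1)>88)
    print(t,'tongue n',m.sum(),'xyz mm',(1e3*np.array([a[m].mean(),b[m].mean(),D[...,2][m].mean()])).round(1))
    q=P[m];A=np.c_[a[m],b[m],np.ones(m.sum())];print(' slopes',np.linalg.lstsq(A,D[...,2][m],rcond=None)[0].round(3))
    h=(a<-.05)&(a>-.15)&(abs(b)<.04)&(P[...,2]>.07)&(im[...,0]-im[...,2]>40)
    print(' handle',h.sum(),(1e3*np.array([a[h].mean(),b[h].mean(),D[...,2][h].mean()])).round(1))
    r=cv2.minAreaRect(np.argwhere(m).astype(np.float32));print(r)
E
python3 g.py
```

```text
0 tongue n 73 xyz mm [4.7 1.4 1.6]
 slopes [0.197 0.091 0.001]
 handle 101 [-88.    0.3 106. ]
((221.7647247314453, 320.558837890625), (12.12678050994873, 7.518604278564453), 75.96376037597656)
15 tongue n 65 xyz mm [ 6.8 -4.7  1.9]
 slopes [0.293 0.116 0.   ]
 handle 102 [-88.1   0.9 106.1]
((219.68966674804688, 319.7241516113281), (9.284767150878906, 7.427813529968262), 68.19859313964844)
```

>>> move_arm(deltas="0 0 -0.03 0; 0 0 -0.05 0; 0 0 -0.05 0; 0 0 -0.05 0")

```text
clock: 29.98
position: [0.3777, -0.2368, 0.2779]
tool_rot: [0.959, -0.162, 0.06, -0.222]
force: [0.1, -0.1, 0.4]
grip_width: 0.936
```

```bash
python3 - <<'E'
from h import *
for c in('top','side'):
    a=np.load(c+'0.npz')['im'];b,_=bot.grab_frame(c)
    for n in('bottle_a','domino_case'):
        print(c,n,[(np.round(r['centre']).tolist(),round(r['confidence'],2)) for r in bot.tip_of(n,c)][:3])
st(); print(bot.sign_off())
E
```

```text
top bottle_a [([169.0, 171.0], 0.74), ([300.0, 153.0], 0.69)]
top domino_case [([357.0, 138.0], 0.85), ([402.0, 184.0], 0.6)]
side bottle_a [([347.0, 226.0], 0.7)]
side domino_case [([402.0, 256.0], 0.84)]
t 30.27 j [-0.866  0.193  1.923  0.44   1.264 -0.716] p [ 0.378  -0.237   0.2782] F [ 0.7  0.2 -0.6] g 0.933
lean 26.620619609936686 az 65.31866835901195 x [ 0.94  -0.338  0.043] y [-0.285 -0.848 -0.446] z [ 0.187  0.407 -0.894]
the job is handed in; nothing more can be done
None
```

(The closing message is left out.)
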